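Store a sample tube and press the drawer's label home

ROBOT

A 7-joint arm with a two-finger parallel gripper is mounted at the origin on a cart in front of the work surface, level with it; the furniture and walls round the work are solid. World frame = base frame: x ahead of the robot, y to its left, z up, the work surface at z = 0. Lengths are in m, angles in rad, forces in N, time in s.
With the tool pointing down it reaches from about 0.4 to 0.925 m from the base axis. Payload 4.1 kg.
Tool frame: the origin (TCP) lies on the centre line of the jaws, within the pads' length; the fingertips stand 25 mm ahead of it and the grasp point (between the pads) lies 6 mm ahead of it (env.finger_overhang is the distance from the TCP to the fingertips, in m); z points along the fingers, y is the direction in which the jaws open and shut (so a half turn about z gives the same grasp; the last joint's range is limited). The gripper opens to 85 mm and grips with 20 to 120 N. Pads are 22 mm wide; open, the fingers measure 114 mm over their backs; the gripper's body (76 mm by 85 mm) begins 54 mm behind the grasp point. The pads swing forward as they close: fully open they stand 13 mm farther back than shut.
Start: joints at [1.214, 0.398, 0.045, 1.537, -0.019, 1.207, -0.051], TCP at [0.166, -0.629, 0.256] pointing down, gripper open.
Joint ranges: [-2.82, 2.82], [-0.49, 2.23], [-1.37, 1.46], [0, 2.46], [-1.36, 4.5], [0.23, 2], [-2.94, 2.94]. Speed limits (rad/s): [2.57, 2.57, 3.14, 3.14, 3.14, 3.14, 3.14].

INTERFACE

Orientations are given as a unit quaternion [w, x, y, z].
In Python, from workcell import env, viewer gives the robot as it stands.
- The arm moves only by the tool servo_tool, never from a script. Its argument "deltas" is a list of rows, each a list of 6 numbers: the shift along the tool's x, y, z in units of 30 mm (1.0 is 30 mm), then the turn, a rotation vector about the tool's x, y, z in units of 0.1 rad (1.0 is 0.1 rad). In form: [[tx, ty, tz, rx, ry, rz], ...]. A call has exactly 5 rows; each row shifts and turns the commanded pose from where the row before left it, along the tool's axes as they then stand; what a row does not reach is not made up. A row lasts 1/10 s, in which the tool goes at most 50 mm and 8.59 degrees, less where a joint would pass 70% of its speed; a pose out of reach is approached as far as the arm can. A call with a number of a shift or a turn outside -1 to 1 is refused whole. A call with a gripper value outside its range is refused whole. "fingers" is the closure in counts, from 0 (fully open) to 255 (shut), set as the call begins (left out, the last holds). The fingers move at their own pace and stop on an object; "newtons" is the grip in N (left out, the last holds). Time passes only in rows, so rows that do not move let the fingers close, or fill a call up. It gives the time, the measured TCP pose, the force and the opening at its end, in the units of the state.
- env.get_obs(): the state, without advancing time (a new reading comes with each control period).
- viewer.grab_frame(name): name is "scene" or "top" or "wrist"; returns a dict with "frame" (480x640x3 uint8, red, green, blue), "z_map" (480x640 float32, m along the optical axis (not along the pixel's ray), 0 where there is no reading), "mtx" (3x3 intrinsics, pixels), "k1" (the pictures are not rectified: a ray, as slopes to the right and down, at radius r is drawn at 1 + k1 r^2 times it, then the intrinsics apply), "pose" (4x4, takes a point from camera to world coordinates). Camera axes: x right, y down, z forward; pixel columns grow to the right and rows downward; lengths in m; the calibration is good to about 2 mm. A picture is of the moment at which its call begins.
- env.close_job(): hands the job in, once; it reports no verdict.
The state is a dict: "time": time; "q": joint angles; "joint_vel": joint speeds; "effort": joint torques, N m; "position": TCP position; "orientation": TCP orientation; "contact_force": force on the tool from outside, world axes, zero at the start; "moment": the same for the moment, N m; "opening": finger opening in m.
Only numpy, scipy, OpenCV 4.12 (cv2) and the standard library are available. Lean on these libraries where they do the work, as an engineer would, in place of code of your own. Each camera call takes 0.05 s, during which the arm holds its last target.

TASK

Lay the yellow-capped tube in the open drawer of the little bench cabinet and let go of it. Then take the label holder with the yellow card from the wooden stand and push it, upright and with its card facing out of the drawer's front, down behind the lip on that front until its sprung bar is fully down. Finish while still gripping the holder and pressing it home, leave the drawer open, and leave the green label, the purple-capped tube and the timer where they are.

Things in the scene. Friction and masses are not known exactly. Their poses are not given: they have to be found in the camera images.
- yellow_tube_mid (a point): middle of the loose sample tube with the YELLOW cap, lying on the desk: 84 mm long, body 12 mm thick, cap (its last 18 mm) 15 mm thick. Point on the tube's axis 42 mm from either end; its z axis runs along the tube to the cap, within 2 degrees of level. It can roll.
- purple_tube_mid (a point): the same for the tube with the PURPLE cap (bystander). The two tubes swap places from start to start.
- yellow_label: loose upright label holder with the YELLOW card, 25 to 50 g: white frame 10 x 64 x 44 mm (x, y, z) above a blade 4 x 60 x 28 mm. Origin: middle of the blade's lower edge; blade up to z = 28 mm, frame from 28 to 72. Card on the -x face. It starts in a slot of the stand, frame on the stand's top, card towards the robot; draw it straight up, gripped front to back (along x) by the frame's upper part.
- yellow_label_card (a point): centre of the card face of the yellow holder, 50 mm above its origin and 5 mm to its -x
- green_label: same holder with a GREEN card, in the stand's other slot (bystander). The two holders swap slots from start to start.
- stand: fixed wooden stand, 50 x 170 x 34 mm, origin at the centre of its underside, with two slots in line along its y, centred 42 mm either side of the origin
- bench_timer: loose white timer, 41 x 66 x 67 mm, standing on the desk (bystander); origin at the centre of its underside
- cabinet: fixed low grey cabinet, 130 x 190 x 62 mm (x, y, z), origin at the centre of its underside; its open face, where the drawer comes out, looks to its own -x, more or less to the robot
- drawer (a joint): how far the blue drawer is pulled out of the cabinet (m), 0 shut to 0.118 fully out; starts 0.10 or more out. It stays put against about 6 N.
- bay (a point): in the open drawer, on its inner floor, 50 mm behind the front wall's inner face, midway between the sides. Axes: x into the cabinet, y along the drawer's front, z up. Inside width 160 mm (y); side walls stand 41 mm above this point, front wall and flare 46 mm; the cabinet's top, 53 mm above it, starts 50 to 67 mm behind it.
- slot (a point): centre of the mouth of the label slot on the drawer's front, level with the lip's top; axes as for bay, so the card must look to -x. The slot is 8 mm wide (x) and 68 mm long (y), its front and rear edges flared to about 14 mm over the top 8 mm. Lip and wall reach 14 mm either side of its middle, so fingers must stay above the mouth. The red sprung bar lies 18 mm below the mouth.
- press_bar (a joint): how far the sprung red bar in the slot is pressed down (m): 0 free, 0.008 fully down, at a stop. Spring: 3.6 N at first, 8.4 N fully down. Fully down, the holder's blade reaches 26 mm below the mouth and its frame is 2 mm above it. The spring lifts the holder again when it is let go.

How it is judged:
On the way, in this order (a step that is already met when the one before it is completed fails the run):
1. the yellow-capped tube lies in the drawer, let go (x of yellow_tube_mid in the frame of bay between -0.05 and 0.065 m and y of yellow_tube_mid in the frame of bay between -0.08 and 0.08 m and z of yellow_tube_mid in the frame of bay below 0.025 m and contact force between the fingers and yellow_tube below 0.1 N), for 0.2 s.
2. the yellow holder's blade is behind the lip (z of yellow_label in the frame of slot below -0.009 m and x of yellow_label in the frame of slot between -0.006 and 0.006 m and y of yellow_label in the frame of slot between -0.01 and 0.01 m), for 0.1 s.
At the end, for the whole second after the job is handed in: The yellow-capped tube lies on the drawer's floor; the yellow holder stands in the slot within 9 degrees of upright, card outward, pressed by the fingers so that the sprung bar is at least 6 mm down of its 8 mm; the drawer is still at least 80 mm open; the fingers still hold and press the holder (x of yellow_tube_mid in the frame of bay between -0.05 and 0.065 m and y of yellow_tube_mid in the frame of bay between -0.08 and 0.08 m and z of yellow_tube_mid in the frame of bay below 0.025 m and value of joint press_bar above 0.006 m and z of yellow_label in the frame of slot below -0.0235 m and x of yellow_label in the frame of slot between -0.006 and 0.006 m and y of yellow_label in the frame of slot between -0.01 and 0.01 m and x of yellow_label_card in the frame of slot below 0 m and angle between yellow_label's own z axis and vertical below 0.15 rad and contact force between the fingers and yellow_label above 3 N and linear speed of yellow_label below 0.02 m/s and value of joint drawer above 0.08 m); the arm keeps its last pose, push and grip.
It fails at once if the green label was moved more than 15 mm (distance of green_label from where it was at the start of the episode above 0.015 m).
It fails at once if the timer was moved more than 20 mm (distance of bench_timer from where it was at the start of the episode above 0.02 m).
It fails at once if the purple-capped tube was moved more than 30 mm (distance of purple_tube_mid from where it was at the start of the episode above 0.03 m).
It also fails if it takes over 61 s, if anything falls off the work surface, if the arm or the gripper's body presses on something with over 40 N, if the wrist force passes 120 N, or if a joint passes its speed limit or range.

## Working session

There is one attempt and no reset: what is moved stays moved. The work goes in short steps, Python scripts to look and compute and a tool call to move; the robot and the scene stay as the last step left them, time stands still between calls to the robot, and variables do not carry over. Pictures are saved under pics/ and viewed, and the job is handed in when it is done.

Besides the shell and the picture viewer there is one more tool, called after "Call:" by a JSON object that holds its "name" and its "arguments". servo_tool: Moves the arm, as the interface text tells. Its arguments: {"type":"object","properties":{"deltas":{"type":"array","items":{"type":"array","items":{"type":"number","minimum":-1,"maximum":1}}},"fingers":{"type":"number"},"newtons":{"type":"number"}},"required":["deltas"]}

```bash
ls; mkdir -p pics
python3 - <<'E'
from workcell import env, viewer
import cv2,numpy as np
o=env.get_obs(); print({k:np.round(v,3) for k,v in o.items()}, env.finger_overhang)
for n in ["scene","top","wrist"]:
    f=viewer.grab_frame(n); cv2.imwrite(f"pics/{n}0.png",f["frame"][:,:,::-1]); np.savez(f"pics/{n}0.npz",**f)
    print(n,f["mtx"],f["k1"],f["pose"])
E
```

```text
pics
{'time': np.float64(0.0), 'q': array([ 1.214,  0.399,  0.045,  1.538, -0.019,  1.207, -0.051]), 'joint_vel': array([-0.   ,  0.   ,  0.   , -0.   , -0.   ,  0.002,  0.001]), 'effort': array([-1.0000e-03, -4.7512e+01,  1.3640e+00, -2.5422e+01,  1.1000e-02,
        1.0000e-02, -0.0000e+00]), 'position': array([ 0.166, -0.628,  0.255]), 'orientation': array([-0.001,  0.992,  0.129, -0.   ]), 'contact_force': array([-0.316,  0.671, -0.036]), 'moment': array([0.05 , 0.048, 0.014]), 'opening': np.float64(0.085)} 0.025
scene [[538.71482625   0.         321.76039007]
 [  0.         538.71482625 248.49292566]
 [  0.           0.           1.        ]] 0.026312944702238165 [[ 0.34347512 -0.47951441  0.80752137 -0.62400329]
 [-0.93914526 -0.18046628  0.29229796 -0.39669214]
 [ 0.00556929 -0.85877695 -0.51231937  0.8120671 ]
 [ 0.          0.          0.          1.        ]]
top [[621.32569201   0.         326.35036226]
 [  0.         621.32569201 238.88201946]
 [  0.           0.           1.        ]] -0.0921002161387531 [[ 0.02319433 -0.98776752  0.15419904  0.36765191]
 [-0.999478   -0.02638061 -0.01864915  0.03590506]
 [ 0.02248889 -0.153686   -0.98786379  1.35930684]
 [ 0.          0.          0.          1.        ]]
wrist [[395.57696373   0.         325.98517518]
 [  0.         395.57696373 244.2642363 ]
 [  0.           0.           1.        ]] -0.07851058554755241 [[ 0.25461452 -0.91691451 -0.30730966  0.24327573]
 [-0.96704052 -0.24207868 -0.07893377 -0.60764819]
 [-0.0020176   0.31727858 -0.94833023  0.37270331]
 [ 0.          0.          0.          1.        ]]
```

View pics/scene0.png

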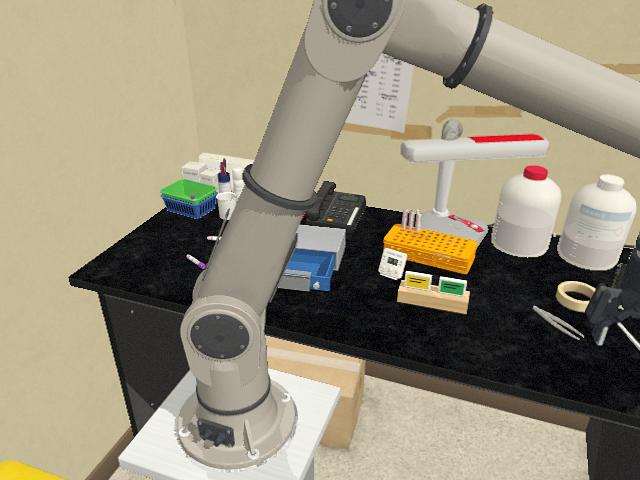

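View pics/top0.png

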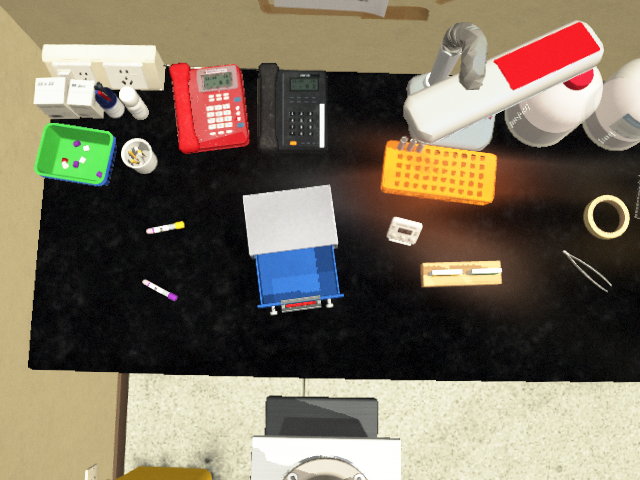

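The top view shows the yellow-capped tube at about (165,228), the purple one at (160,290), the drawer front at (302,303), and the stand at (460,273). In the scene view the yellow card is in the left slot, which is the +y one.

```bash
cat > h.py <<'E'
import numpy as np, cv2
def load(p): return dict(np.load(p))
def rays(f,uv):
    uv=np.atleast_2d(uv).astype(float); K=f["mtx"]; k=float(f["k1"])
    d=np.c_[(uv[:,0]-K[0,2])/K[0,0],(uv[:,1]-K[1,2])/K[1,1]]
    s=d.copy()
    for _ in range(20): s=d/(1+k*(s**2).sum(1,keepdims=True))
    return s
def onplane(f,uv,z):
    s=rays(f,uv); P=f["pose"]; d=np.c_[s,np.ones(len(s))]@P[:3,:3].T; o=P[:3,3]
    return o+d*((z-o[2])/d[:,2])[:,None]
def cloud(f):
    v,u=np.mgrid[:480,:640]; s=rays(f,np.c_[u.ravel(),v.ravel()]); z=f["z_map"].ravel()
    p=np.c_[s,np.ones(len(s))]*z[:,None]
    w=p@f["pose"][:3,:3].T+f["pose"][:3,3]; w[z==0]=np.nan
    return w.reshape(480,640,3)
def proj(f,p):
    p=np.atleast_2d(p); c=(p-f["pose"][:3,3])@f["pose"][:3,:3]; s=c[:,:2]/c[:,2:]
    s=s*(1+float(f["k1"])*(s**2).sum(1,keepdims=True)); return s*[f["mtx"][0,0],f["mtx"][1,1]]+[f["mtx"][0,2],f["mtx"][1,2]]
E
python3 - <<'E'
from h import *
im=cv2.imread("pics/top0.png")
a=cv2.resize(im[180:320,225:365],(600,600),interpolation=cv2.INTER_CUBIC); cv2.imwrite("pics/z1.png",a)
b=cv2.resize(im[240:300,410:510],(800,480),interpolation=cv2.INTER_CUBIC); cv2.imwrite("pics/z2.png",b)
c=cv2.resize(im[210:310,130:200],(420,600),interpolation=cv2.INTER_CUBIC); cv2.imwrite("pics/z3.png",c)
f=load("pics/top0.npz"); W=cloud(f)
for n,u,v in [("drawer front lip",302,303),("drawer floor",290,270),("cab",290,220),("desk",220,300),("stand",430,282),("stand2",460,265),("tube",165,228)]:
    print(n,W[v,u].round(4))
E
```

```text
drawer front lip [0.4349 0.0593 0.0407]
drawer floor [0.5078 0.0882 0.0075]
cab [0.6089 0.0895 0.0606]
desk [0.4388 0.2389 0.0005]
stand [ 0.4867 -0.2142  0.0339]
stand2 [ 0.5255 -0.2807  0.0301]
tube [0.5935 0.3675 0.0071]
```

View pics/z1.png

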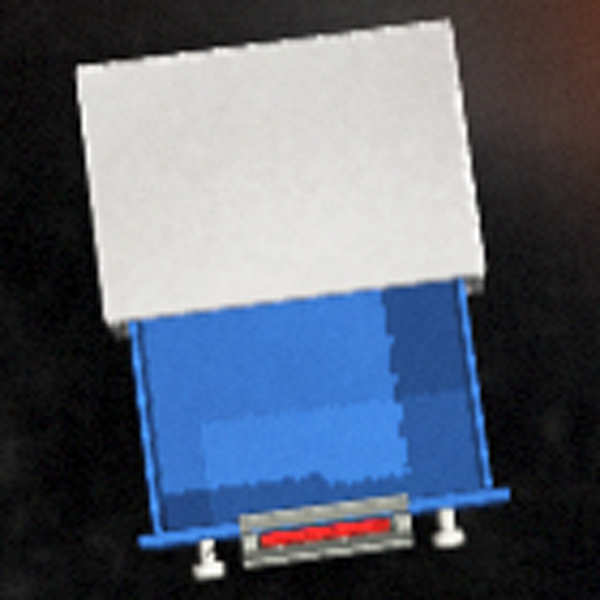

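View pics/z2.png

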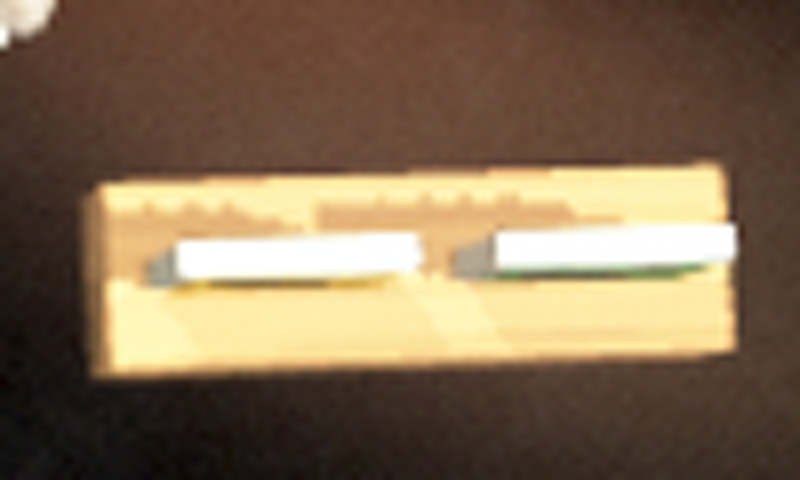

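View pics/z3.png

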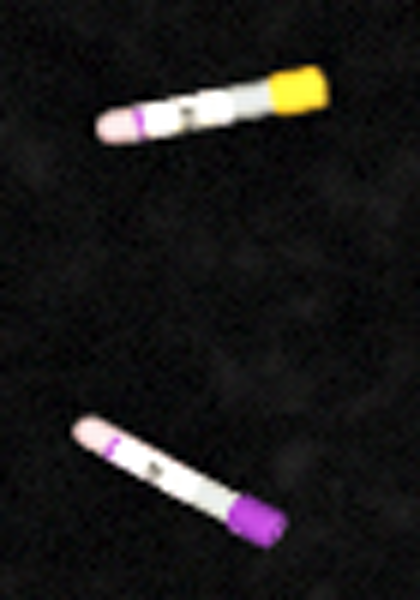

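Run:
```python
from h import *
f=load("pics/top0.npz"); W=cloud(f); im=f["frame"]; hsv=cv2.cvtColor(im,cv2.COLOR_RGB2HSV)
# yellow tube: bright region in window
def tube(x0,x1,y0,y1,name):
    m=(hsv[y0:y1,x0:x1,2]>100).astype(np.uint8)
    n,l,s,c=cv2.connectedComponentsWithStats(m); i=1+s[1:,4].argmax(); v,u=np.nonzero(l==i)
    P=onplane(f,np.c_[u+x0,v+y0],0.0075)[:,:2]
    (c,wh,a)=cv2.minAreaRect(P.astype(np.float32)*1000); box=cv2.boxPoints((c,wh,a))
    d=np.linalg.eigh(np.cov(P.T))[1][:,1]
    cap=P[hsv[v+y0,u+x0,1]>120].mean(0)
    if (cap-P.mean(0))@d<0:d=-d
    t=P@d; print(name,"centre",c,wh,"dir",d, "ang",np.degrees(np.arctan2(d[1],d[0])),"mid",(t.max()+t.min())/2, t.max()-t.min(), P.mean(0))
tube(135,200,212,245,"yellow"); tube(130,190,270,310,"purple")
# cabinet top corners
Z=W[...,2]
m=((Z>0.055)&(Z<0.068)); m[:, :235]=0; m[:,345:]=0; m[:180]=0;m[320:]=0
P=W[m]; r=cv2.minAreaRect((P[:,:2]*1000).astype(np.float32)); print("cab",r,cv2.boxPoints(r), np.median(P[:,2]))
# stand
m=((Z>0.028)&(Z<0.039)&(hsv[...,1]>40)); m[:, :410]=0; m[:,510:]=0; m[:250]=0;m[300:]=0
P=W[m]; r=cv2.minAreaRect((P[:,:2]*1000).astype(np.float32)); print("stand",r,cv2.boxPoints(r),np.median(P[:,2]))
m=((Z>0.06)&(Z<0.1)); m[:, :410]=0; m[:,510:]=0; m[:250]=0;m[300:]=0
n,l,s,c=cv2.connectedComponentsWithStats(m.astype(np.uint8))
for i in range(1,n):
    if s[i,4]>20:
        P=W[l==i]; print("label",s[i],cv2.minAreaRect((P[:,:2]*1000).astype(np.float32)),np.percentile(P[:,2],[5,50,95]))
# red bar and front
m=(hsv[...,1]>150)&((hsv[...,0]<8)|(hsv[...,0]>172)); m[:, :260]=0; m[:,345:]=0; m[:290]=0;m[320:]=0
P=W[m];print("red",cv2.minAreaRect((P[:,:2]*1000).astype(np.float32)),np.percentile(P[:,2],[5,50,95]))
g=(hsv[...,1]<60)&(hsv[...,2]>60); g[:, :278]=0; g[:,325:]=0; g[:290]=0;g[315:]=0
P=W[g];print("grey lip",cv2.minAreaRect((P[:,:2]*1000).astype(np.float32)),np.percentile(P[:,2],[5,25,50,75,95]))
np.set_printoptions(linewidth=200,suppress=True)
for u in (290,300,310): print(np.c_[np.arange(292,314),W[292:314,u]*1000, im[292:314,u]].round(1))
```

```text
yellow centre (595.22314453125, 367.7740478515625) (15.954032897949219, 85.72391510009766) dir [ 0.21974043 -0.97555838] ang -77.30621261085382 mid -0.22802736890864014 0.0857693201030259 [0.59489793 0.36597979]
purple centre (456.953125, 371.9729919433594) (85.3876953125, 13.503853797912598) dir [-0.4410123  -0.89750106] ang -116.16848748131694 mid -0.5353591206639481 0.08538567837186584 [0.45685636 0.37037884]
cab ((549.1315307617188, 80.54331970214844), (258.2357482910156, 190.4341278076172), 8.89321517944336) [[406.84598  154.65492 ]
 [436.2858   -33.48983 ]
 [691.4171     6.431717]
 [661.9773   194.57648 ]] 0.06194269162226429
stand ((508.4610900878906, -284.5225830078125), (51.00398254394531, 170.71795654296875), 2.7808713912963867) [[ 478.84784 -200.50139]
 [ 487.13046 -371.0183 ]
 [ 538.07434 -368.54376]
 [ 529.79175 -198.02686]] 0.03383786586617399
label [431 269  31   7 176] ((505.6955261230469, -240.9075927734375), (11.240255355834961, 61.692649841308594), 3.4483067989349365) [0.06565729 0.0766119  0.0819969 ]
label [470 268  32   7 181] ((510.245361328125, -325.2622070312
[... 2698 characters left out ...]
 48.6 151.  153.  143. ]
 [299.  443.3  42.6  49.6 150.  150.  144. ]
 [300.  441.2  42.5  48.2  89.  104.  137. ]
 [301.  439.7  42.5  37.5 173.   54.   82. ]
 [302.  437.7  42.5  36.5 249.   53.   48. ]
 [303.  435.6  42.4  35.8 239.   48.   44. ]
 [304.  432.6  42.3  52.8 146.   72.   67. ]
 [305.  430.9  42.3  46.1 105.  107.   97. ]
 [306.  428.3  42.2  55.8 114.  115.  108. ]
 [307.  426.1  42.1  57.8 189.  191.  179. ]
 [308.  426.5  42.3   0.8 120.  122.  115. ]
 [309.  424.5  42.3  -3.5  17.   18.   19. ]
 [310.  422.1  42.2   3.7   8.    7.    5. ]
 [311.  420.   42.1   1.3   6.    6.    4. ]
 [312.  418.1  42.1  -5.3   6.    8.    7. ]
 [313.  415.7  42.   -0.1  10.   11.   10. ]]
```

```bash
cat > plan.py <<'E'
import sys, math, numpy as np
from scipy.spatial.transform import Rotation as R
from workcell import env
# usage: plan.py x y z yangle_deg  [x y z yangle ...]
def quat(q): return R.from_quat([q[1],q[2],q[3],q[0]])
def down(b):
    b=math.radians(b); y=np.array([math.cos(b),math.sin(b),0]); z=np.array([0,0,-1.]); return R.from_matrix(np.c_[np.cross(y,z),y,z])
o=env.get_obs(); p=np.array(o["position"]); r=quat(o["orientation"])
yv=r.as_matrix()[:,1]
print("t",round(float(o["time"]),2),"pos",p.round(4),"yang",round(math.degrees(math.atan2(yv[1],yv[0])),2),"z",r.as_matrix()[:,2].round(4),"F",np.round(o["contact_force"],2),"open",round(float(o["opening"]),4),"q",np.round(o["q"],2))
a=[float(x) for x in sys.argv[1:]]
rows=[]
for i in range(0,len(a),4):
    T=np.array(a[i:i+3]); Rt=down(a[i+3])
    rv=(r.inv()*Rt).as_rotvec(); n=max(1,math.ceil(max(np.linalg.norm(T-p)/0.0285,np.linalg.norm(rv)/0.098)))
    for k in range(n):
        rem=n-k
        d=r.inv().apply((T-p)/rem)/0.03; w=(r.inv()*Rt).as_rotvec()/rem/0.1
        row=np.r_[d,w].round(2); rows.append(row)
        p=p+r.apply(row[:3]*0.03); r=r*R.from_rotvec(row[3:]*0.1)
for k in range(0,len(rows),5):
    c=rows[k:k+5]; c+= [np.zeros(6)]*(5-len(c))
    print("["+",".join("["+",".join(f"{v:g}" for v in (x+0.0))+"]" for x in c)+"]")
E
python3 plan.py 0.40 -0.35 0.256 -50 0.50 0.0 0.256 -10 0.595 0.3675 0.20 12.7
```

```text
t 0.15 pos [ 0.1656 -0.6281  0.2555] yang -75.22 z [-5.0e-04  1.4e-03 -1.0e+00] F [-0.13 -0.21  0.02] open 0.0855 q [ 1.21  0.4   0.05  1.54 -0.02  1.21 -0.05]
[[0.76,-0.54,0,0,0,-0.34],[0.78,-0.51,0,0,0,-0.34],[0.8,-0.48,0,0,0,-0.34],[0.81,-0.46,0,0,0,-0.34],[0.83,-0.43,0,0,0,-0.34]]
[[0.84,-0.4,0,0,0,-0.34],[0.86,-0.37,0,0,0,-0.34],[0.87,-0.34,0,0,0,-0.34],[0.88,-0.31,0,0,0,-0.34],[0.89,-0.28,0,0,0,-0.34]]
[[0.9,-0.25,0,0,0,-0.33],[0.9,-0.22,0,-0.01,0,-0.34],[0.91,-0.19,-0.01,0,0,-0.33],[0.77,-0.52,0,0,0,-0.54],[0.8,-0.48,0,0,0,-0.54]]
[[0.83,-0.44,0,0,0,-0.54],[0.85,-0.39,0,0,0,-0.54],[0.87,-0.34,0,0,0,-0.54],[0.88,-0.3,0,0,0,-0.54],[0.9,-0.25,0,0,0,-0.53]]
[[0.91,-0.2,0,0,0,-0.54],[0.92,-0.15,0,0,0,-0.53],[0.93,-0.1,0,0,0,-0.54],[0.93,-0.06,0,0,0,-0.53],[0.93,0,0,0,0,-0.54]]
[[0.94,0.04,0.01,0,-0.01,-0.53],[0.9,0.07,0.13,0,0,-0.28],[0.9,0.1,0.13,0,0,-0.28],[0.9,0.12,0.13,0,0,-0.28],[0.89,0.15,0.13,0,0,-0.28]]
[[0.89,0.17,0.13,0,0,-0.28],[0.88,0.2,0.13,0,0,-0.29],[0.88,0.22,0.14,0,0,-0.28],[0.87,0.24,0.13,0,0,-0.29],[0.86,0.27,0.14,0,0,-0.28]]
[[0.85,0.29,0.13,0,0,-0.29],[0.85,0.32,0.14,0,0,-0.28],[0.83,0.34,0.13,0,0,-0.29],[0.83,0.37,0.14,0,0,-0.28],[0.81,0.39,0.13,0,0,-0.29]]
```

Call:
{"name": "servo_tool", "arguments": {"deltas": [[0.76,-0.54,0,0,0,-0.34],[0.78,-0.51,0,0,0,-0.34],[0.8,-0.48,0,0,0,-0.34],[0.81,-0.46,0,0,0,-0.34],[0.83,-0.43,0,0,0,-0.34]]}}

```text
time: 0.65
position: [0.2563, -0.5202, 0.256]
orientation: [-0.0, 0.977, 0.213, -0.0]
contact_force: [0.1, -0.1, -0.1]
opening: 0.0855
```

Call:
{"name": "servo_tool", "arguments": {"deltas": [[0.84,-0.4,0,0,0,-0.34],[0.86,-0.37,0,0,0,-0.34],[0.87,-0.34,0,0,0,-0.34],[0.88,-0.31,0,0,0,-0.34],[0.89,-0.28,0,0,0,-0.34]]}}

```text
time: 1.15
position: [0.3472, -0.4128, 0.2563]
orientation: [0.0, 0.955, 0.296, -0.0]
contact_force: [0.2, -0.2, -0.2]
opening: 0.0857
```

Call:
{"name": "servo_tool", "arguments": {"deltas": [[0.9,-0.25,0,0,0,-0.33],[0.9,-0.22,0,0,0,-0.34],[0.91,-0.19,0,0,0,-0.33],[0.77,-0.52,0,0,0,-0.54],[0.8,-0.48,0,0,0,-0.54]]}}

```text
time: 1.65
position: [0.4157, -0.2946, 0.2561]
orientation: [-0.0, 0.919, 0.394, -0.0]
contact_force: [0.5, 0.6, 0.9]
opening: 0.0852
```

Call:
{"name": "servo_tool", "arguments": {"deltas": [[0.83,-0.44,0,0,0,-0.54],[0.85,-0.39,0,0,0,-0.54],[0.87,-0.34,0,0,0,-0.54],[0.88,-0.3,0,0,0,-0.54],[0.9,-0.25,0,0,0,-0.53]]}}

```text
time: 2.15
position: [0.4543, -0.1598, 0.2564]
orientation: [0.0, 0.858, 0.514, -0.0]
contact_force: [0.1, 0.3, 0.9]
opening: 0.0855
```

Call:
{"name": "servo_tool", "arguments": {"deltas": [[0.91,-0.2,0,0,0,-0.54],[0.92,-0.15,0,0,0,-0.53],[0.93,-0.1,0,0,0,-0.54],[0.93,-0.06,0,0,0,-0.53],[0.93,0,0,0,0,-0.54]]}}

```text
time: 2.65
position: [0.4925, -0.0253, 0.2564]
orientation: [0.0, 0.782, 0.624, -0.0]
contact_force: [0.3, -0.6, 0.2]
opening: 0.0853
```

Tracking is good. I'll take a wrist picture here, above the drawer, before carrying on.

```bash
python3 - <<'E'
from workcell import env, viewer
import cv2,numpy as np
f=viewer.grab_frame("wrist"); cv2.imwrite("pics/wrist1.png",f["frame"][:,:,::-1]); np.savez("pics/wrist1.npz",**f)
E
python3 plan.py 0.595 0.3675 0.15 12.7
```

```text
t 2.7 pos [ 0.4937 -0.0195  0.2568] yang -12.32 z [ 0.0022  0.0039 -1.    ] F [1.67 4.23 0.32] open 0.0856 q [ 0.45  0.14 -0.54  1.89  0.08  1.13 -0.34]
[[0.89,0.04,0.24,0,0,-0.29],[0.89,0.06,0.24,0,0,-0.29],[0.88,0.09,0.24,0,0,-0.29],[0.88,0.11,0.24,0,0,-0.29],[0.88,0.14,0.24,0,0,-0.29]]
[[0.87,0.16,0.24,0,0,-0.29],[0.87,0.19,0.24,0,0,-0.29],[0.86,0.21,0.24,0,0,-0.29],[0.85,0.24,0.24,0,-0.01,-0.29],[0.85,0.26,0.24,0,0,-0.29]]
[[0.84,0.29,0.24,0.01,-0.01,-0.29],[0.83,0.31,0.24,0,0,-0.29],[0.82,0.34,0.24,0.01,-0.01,-0.3],[0.81,0.36,0.24,0,0,-0.29],[0.8,0.39,0.24,0.01,-0.01,-0.3]]
```

View pics/wrist1.png

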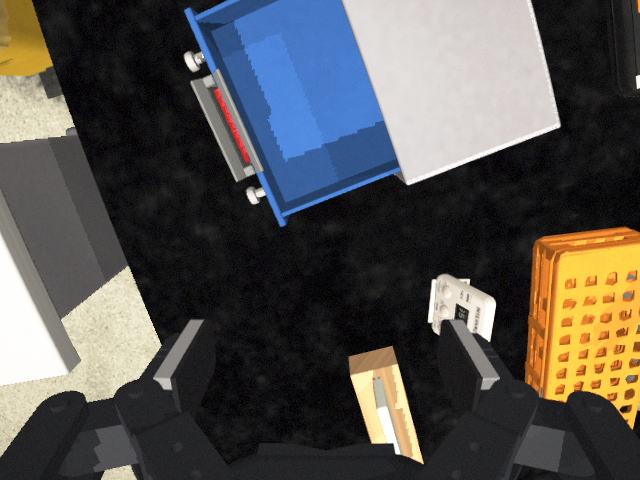

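The wrist view shows the slot at about (225,130), with its red bar visible, plus the open blue drawer and the stand at lower centre. Next I'll move to above the tube.

Call:
{"name": "servo_tool", "arguments": {"deltas": [[0.89,0.04,0.24,0,0,-0.29],[0.89,0.06,0.24,0,0,-0.29],[0.88,0.09,0.24,0,0,-0.29],[0.88,0.11,0.24,0,0,-0.29],[0.88,0.14,0.24,0,0,-0.29]]}}

```text
time: 3.2
position: [0.5278, 0.1028, 0.2201]
orientation: [0.0, 0.735, 0.678, -0.0]
contact_force: [0.4, -0.0, 0.6]
opening: 0.0853
```

Call:
{"name": "servo_tool", "arguments": {"deltas": [[0.87,0.16,0.24,0,0,-0.29],[0.87,0.19,0.24,0,0,-0.29],[0.86,0.21,0.24,0,0,-0.29],[0.85,0.24,0.24,0,0,-0.29],[0.85,0.26,0.24,0,0,-0.29]]}}

```text
time: 3.7
position: [0.5627, 0.231, 0.184]
orientation: [0.0, 0.684, 0.73, -0.0]
contact_force: [0.2, -0.9, 0.3]
opening: 0.0853
```

```bash
python3 - <<'E'
from workcell import env, viewer
import cv2,numpy as np
f=viewer.grab_frame("wrist"); cv2.imwrite("pics/wrist2.png",f["frame"][:,:,::-1]); np.savez("pics/wrist2.npz",**f)
E
python3 plan.py 0.595 0.3675 0.10 12.7
```

```text
t 3.75 pos [0.5621 0.2367 0.1831] yang 4.05 z [-6.0e-04  5.5e-03 -1.0e+00] F [0.68 4.56 0.13] open 0.0855 q [ 0.03  0.46 -0.66  1.71  0.31  1.08 -0.65]
[[0.71,0.23,0.47,0,-0.01,-0.25],[0.7,0.25,0.46,0,-0.01,-0.25],[0.7,0.27,0.46,0,-0.01,-0.25],[0.69,0.29,0.47,0,-0.01,-0.25],[0.69,0.3,0.46,0,-0.01,-0.25]]
[[0.67,0.32,0.46,0,0,-0.26],[0,0,0,0,0,0],[0,0,0,0,0,0],[0,0,0,0,0,0],[0,0,0,0,0,0]]
```

View pics/wrist2.png

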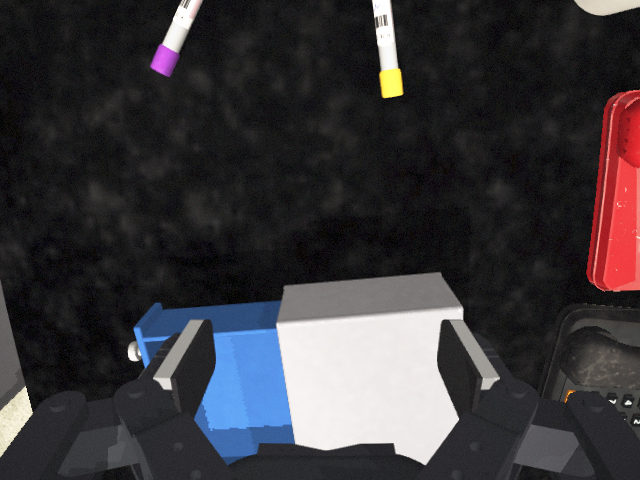

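The wrist view shows the yellow cap at about (391,83), the purple cap at (165,60), and a clear way down. Next I'll come to above the tube.

Call:
{"name": "servo_tool", "arguments": {"deltas": [[0.71,0.23,0.47,0,0,-0.25],[0.7,0.25,0.46,0,0,-0.25],[0.7,0.27,0.46,0,0,-0.25],[0.69,0.29,0.47,0,0,-0.25],[0.69,0.3,0.46,0,0,-0.25]]}}

```text
time: 4.25
position: [0.5909, 0.3392, 0.1141]
orientation: [-0.0, 0.637, 0.771, -0.0]
contact_force: [-0.0, -0.5, 1.2]
opening: 0.0853
```

Call:
{"name": "servo_tool", "arguments": {"deltas": [[0.67,0.32,0.46,0,0,-0.26],[0,0,0,0,0,0],[0,0,0,0,0,0],[0,0,0,0,0,0],[0,0,0,0,0,0]]}}

```text
time: 4.75
position: [0.5976, 0.3583, 0.1017]
orientation: [0.001, 0.628, 0.778, 0.0]
contact_force: [0.1, -0.6, 0.7]
opening: 0.0855
```

```bash
python3 - <<'E'
from workcell import env, viewer
from h import *
f=viewer.grab_frame("wrist"); cv2.imwrite("pics/wrist3.png",f["frame"][:,:,::-1]); np.savez("pics/wrist3.npz",**f)
# cap position seen in wrist2/top
for n in("wrist2","top0","wrist3"):
    g=load(f"pics/{n}.npz"); h=cv2.cvtColor(g["frame"],cv2.COLOR_RGB2HSV)
    m=cv2.inRange(h,(22,150,120),(34,255,255))
    if n=="top0": m[:,200:]=0; m[:200]=0
    k,l,s,c=cv2.connectedComponentsWithStats(m); i=1+s[1:,4].argmax(); print(n,c[i],s[i],onplane(g,c[i],0.0075))
E
python3 plan.py
```

```text
wrist2 [390.58717949  82.27435897] [380  69  23  29 390] [[0.59982884 0.33611125 0.0075    ]]
top0 [162.14594595 473.48513514] [116 466  84  14 740] [[0.0688567  0.34501557 0.0075    ]]
wrist3 [336.07142857 296.76190476] [335 283   3  31  42] [[0.60676724 0.33787547 0.0075    ]]
t 4.8 pos [0.5976 0.3584 0.1017] yang 12.13 z [ 1.3e-03 -3.0e-04 -1.0e+00] F [ 0.7   0.03 -0.64] open 0.0853 q [-0.18  0.69 -0.63  1.54  0.45  1.06 -0.72]
```

View pics/wrist3.png

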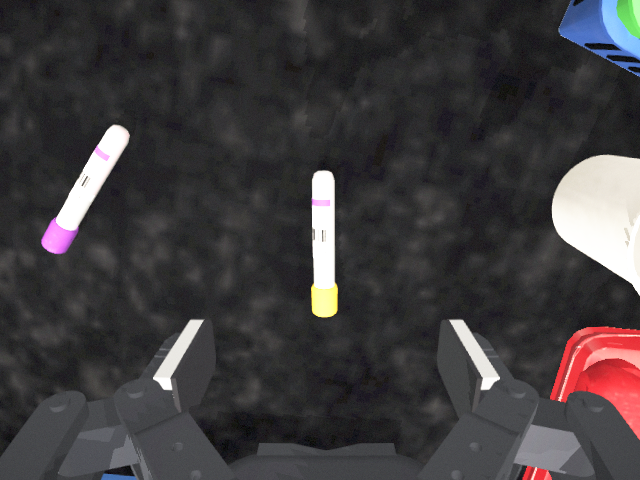

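The tube runs straight up the image from (323,171) to its cap end at (325,317), centred between the fingers. I'll convert the ends to world positions.

```bash
python3 - <<'E'
from h import *
g=load("pics/wrist3.npz"); h=cv2.cvtColor(g["frame"],cv2.COLOR_RGB2HSV)
m=(h[...,2]>120).astype(np.uint8); m[:160]=0;m[325:]=0;m[:,:290]=0;m[:,360:]=0
v,u=np.nonzero(m); P=onplane(g,np.c_[u,v],0.0075)[:,:2]
d=np.linalg.eigh(np.cov(P.T))[1][:,1]; n=np.array([-d[1],d[0]]); t=P@d;s=P@n
print(np.degrees(np.arctan2(d[1],d[0])),np.ptp(t),np.ptp(s), d*(t.max()+t.min())/2+n*(s.max()+s.min())/2)
E
python3 plan.py 0.596 0.3675 0.06 12.7
```

```text
102.60520146990015 0.08789804182198149 0.01548806067528774 [0.59309492 0.36607236]
t 4.8 pos [0.5976 0.3584 0.1017] yang 12.13 z [ 1.3e-03 -3.0e-04 -1.0e+00] F [ 0.7   0.03 -0.64] open 0.0853 q [-0.18  0.69 -0.63  1.54  0.45  1.06 -0.72]
[[0.15,0.01,0.69,0.01,0,-0.05],[0.16,0,0.7,0,0.01,-0.05],[0,0,0,0,0,0],[0,0,0,0,0,0],[0,0,0,0,0,0]]
```

```bash
python3 plan.py 0.594 0.367 0.029 12.6
```

```text
t 4.8 pos [0.5976 0.3584 0.1017] yang 12.13 z [ 1.3e-03 -3.0e-04 -1.0e+00] F [ 0.7   0.03 -0.64] open 0.0853 q [-0.18  0.69 -0.63  1.54  0.45  1.06 -0.72]
[[0.1,-0.02,0.81,0,0,-0.03],[0.1,-0.02,0.81,0.01,0,-0.03],[0.11,-0.02,0.8,0,0.01,-0.02],[0,0,0,0,0,0],[0,0,0,0,0,0]]
```

Call:
{"name": "servo_tool", "arguments": {"deltas": [[0.1,-0.02,0.81,0,0,-0.03],[0.1,-0.02,0.81,0.01,0,-0.03],[0.11,-0.02,0.8,0,0.01,-0.02],[0,0,0,0,0,0],[0,0,0,0,0,0]]}}

```text
time: 5.3
position: [0.5935, 0.3676, 0.0288]
orientation: [-0.001, 0.625, 0.781, -0.0]
contact_force: [0.2, -0.7, 0.4]
opening: 0.0853
```

Call:
{"name": "servo_tool", "arguments": {"deltas": [[0,0,0,0,0,0],[0,0,0,0,0,0],[0,0,0,0,0,0],[0,0,0,0,0,0],[0,0,0,0,0,0]], "fingers": 255, "newtons": 25}}

```text
time: 5.8
position: [0.5933, 0.3681, 0.0286]
orientation: [-0.001, 0.625, 0.781, 0.0]
contact_force: [0.6, 0.2, 0.0]
opening: 0.0125
```

Call:
{"name": "servo_tool", "arguments": {"deltas": [[0,0,0,0,0,0],[0,0,0,0,0,0],[0,0,0,0,0,0],[0,0,0,0,0,0],[0,0,0,0,0,0]]}}

```text
time: 6.3
position: [0.5933, 0.3681, 0.0285]
orientation: [-0.001, 0.625, 0.781, -0.0]
contact_force: [0.7, -1.1, 2.1]
opening: 0.0105
```

The tube is gripped. Before moving on I'll work out the slot and bay positions from the top and wrist1 pictures.

```bash
python3 - <<'E'
from h import *
for n,x0,x1,y0,y1 in(("top0",278,330,294,312),("wrist1",205,260,80,175)):
    g=load(f"pics/{n}.npz"); h=cv2.cvtColor(g["frame"],cv2.COLOR_RGB2HSV)
    m=cv2.inRange(h,(0,150,100),(7,255,255))|cv2.inRange(h,(173,150,100),(180,255,255))
    k=np.zeros_like(m);k[y0:y1,x0:x1]=m[y0:y1,x0:x1]; v,u=np.nonzero(k)
    P=onplane(g,np.c_[u,v],0.0365)[:,:2]; r=cv2.minAreaRect((P*1000).astype(np.float32)); d=np.linalg.eigh(np.cov(P.T))[1][:,1]
    print(n,len(u),"red",r,P.mean(0),np.degrees(np.arctan(d[1]/d[0])))
    # cabinet top front edge & bay outline by cloud
    W=cloud(g); Z=W[...,2]; b=cv2.inRange(h,(100,120,60),(120,255,255))>0
    F=W[b&(Z<0.02)&(Z>0.0)]; print("floor z",np.nanmedian(F[:,2]))
    w=h[...,1]<30
    t=(Z>0.055)&(Z<0.07)&w&(W[...,0]>0.52)&(W[...,0]<0.72)&(abs(W[...,1]-0.09)<0.13)
    Q=W[t][:,:2]; r=cv2.minAreaRect((Q*1000).astype(np.float32)); print("cab",r,cv2.boxPoints(r).round(1),np.median(W[t][:,2]))
E
python3 - <<'E'
import cv2
im=cv2.imread("pics/wrist1.png"); cv2.imwrite("pics/z4.png",cv2.resize(im[50:230,170:310],(467,600),interpolation=cv2.INTER_CUBIC))
E
```

```text
top0 90 red ((433.4009704589844, 62.563926696777344), (6.194526672363281, 62.59730911254883), 9.201820373535156) [0.43341897 0.06252132] -80.62953222654772
floor z 0.009012189537465964
cab ((611.6783447265625, 90.3302993774414), (131.619873046875, 190.4341278076172), 8.89321517944336) [[531.9 174.2]
 [561.4 -13.9]
 [691.4   6.4]
 [662.  194.6]] 0.06204177232856489
wrist1 419 red ((431.2593994140625, 61.51195526123047), (4.680924892425537, 63.55384063720703), 9.026575088500977) [0.43118258 0.06196586] -81.05099747444507
floor z 0.008778671626025997
cab ((612.6973876953125, 66.67121124267578), (130.47317504882812, 144.92306518554688), 8.902152061462402) [[537.  128.2]
 [559.5 -15. ]
 [688.4   5.2]
 [665.9 148.4]] 0.06173781030512071
```

View pics/z4.png

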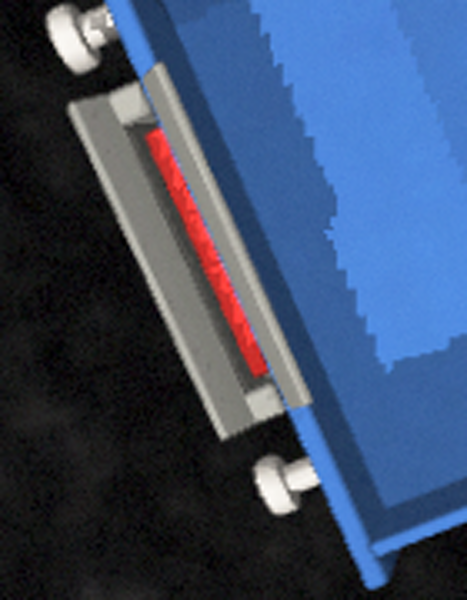

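Both pictures agree: the slot centre is near (0.433, 0.062) at a yaw of 9°, and the drawer floor is at z ≈ 0.009. Now I'll carry the tube over.

```bash
python3 plan.py 0.593 0.368 0.12 12.6 0.4957 0.0722 0.12 99
```

```text
t 6.3 pos [0.5933 0.3681 0.0285] yang 12.67 z [-9.e-04  6.e-04 -1.e+00] F [ 0.72 -1.06  2.1 ] open 0.0105 q [-0.22  0.77 -0.6   1.57  0.5   0.95 -0.76]
[[0,0,-0.76,0,0,0],[0,0,-0.76,0,0,0],[0,-0.01,-0.77,0,0,0.01],[0,0,-0.76,-0.01,-0.01,0],[-0.56,-0.33,0,0,0,-0.94]]
[[-0.52,-0.38,0,0,0,-0.94],[-0.49,-0.43,0,0,0,-0.94],[-0.44,-0.47,0,0,0,-0.94],[-0.4,-0.51,0,0,0,-0.94],[-0.35,-0.55,0,0,0,-0.94]]
[[-0.29,-0.58,0,0,0,-0.94],[-0.24,-0.6,0,0,0,-0.94],[-0.18,-0.62,0,0,0,-0.94],[-0.12,-0.64,0,0,0,-0.95],[-0.06,-0.65,0,0,0,-0.94]]
[[0.01,-0.65,0,0,0,-0.95],[0.07,-0.65,0,0,0,-0.94],[0.12,-0.64,0,0,0,-0.95],[0.19,-0.62,0,0,0,-0.94],[0.24,-0.6,0,0,0,-0.95]]
```

Call:
{"name": "servo_tool", "arguments": {"deltas": [[0,0,-0.76,0,0,0],[0,0,-0.76,0,0,0],[0,-0.01,-0.77,0,0,0.01],[0,0,-0.76,-0.01,-0.01,0],[-0.56,-0.33,0,0,0,-0.94]]}}

```text
time: 6.8
position: [0.588, 0.3542, 0.1237]
orientation: [0.0, 0.586, 0.811, 0.005]
contact_force: [0.1, 0.9, -0.3]
opening: 0.0105
```

Call:
{"name": "servo_tool", "arguments": {"deltas": [[-0.52,-0.38,0,0,0,-0.94],[-0.49,-0.43,0,0,0,-0.94],[-0.44,-0.47,0,0,0,-0.94],[-0.4,-0.51,0,0,0,-0.94],[-0.35,-0.55,0,0,0,-0.94]]}}

```text
time: 7.3
position: [0.5565, 0.2561, 0.1193]
orientation: [-0.0, 0.381, 0.924, -0.0]
contact_force: [0.6, 0.4, 0.3]
opening: 0.0107
```

Call:
{"name": "servo_tool", "arguments": {"deltas": [[-0.29,-0.58,0,0,0,-0.94],[-0.24,-0.6,0,0,0,-0.94],[-0.18,-0.62,0,0,0,-0.94],[-0.12,-0.64,0,0,0,-0.95],[-0.06,-0.65,0,0,0,-0.94]]}}

```text
time: 7.8
position: [0.5261, 0.1637, 0.1194]
orientation: [-0.0, 0.155, 0.988, -0.0]
contact_force: [-0.4, -0.1, -0.9]
opening: 0.0106
```

Call:
{"name": "servo_tool", "arguments": {"deltas": [[0.01,-0.65,0,0,0,-0.95],[0.07,-0.65,0,0,0,-0.94],[0.12,-0.64,0,0,0,-0.95],[0.19,-0.62,0,0,0,-0.94],[0.24,-0.6,0,0,0,-0.95]]}}

```text
time: 8.3
position: [0.4951, 0.0713, 0.1195]
orientation: [-0.0, -0.081, 0.997, -0.0]
contact_force: [0.4, 0.5, -1.2]
opening: 0.0105
```

Call:
{"name": "servo_tool", "arguments": {"deltas": [[0,0,0,0,0,0],[0,0,0,0,0,0],[0,0,0,0,0,0],[0,0,0,0,0,0],[0,0,0,0,0,0]]}}

```text
time: 8.8
position: [0.4958, 0.073, 0.1199]
orientation: [0.0, -0.079, 0.997, 0.0]
contact_force: [0.4, -0.3, -0.3]
opening: 0.0102
```

```bash
python3 - <<'E'
from workcell import env, viewer
from h import *
f=viewer.grab_frame("wrist"); cv2.imwrite("pics/wrist4.png",f["frame"][:,:,::-1]); np.savez("pics/wrist4.npz",**f)
E
python3 plan.py 0.4957 0.0722 0.042 99
```

```text
t 8.85 pos [0.4957 0.0728 0.1199] yang 99.06 z [ 3.e-04  2.e-04 -1.e+00] F [-0.23  0.95 -0.76] open 0.0105 q [ 0.64  0.49 -1.08  2.01  0.53  0.96  1.02]
[[0,-0.01,0.87,0,0,0],[0,-0.01,0.86,0,0,0.01],[0,0,0.87,0,0,0],[0,0,0,0,0,0],[0,0,0,0,0,0]]
```

View pics/wrist4.png

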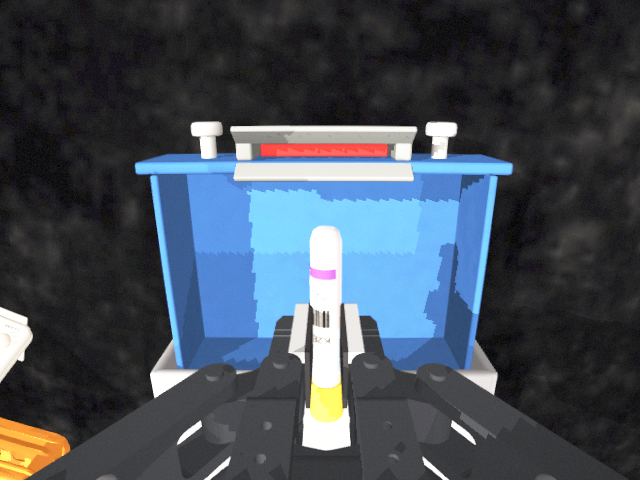

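The tube hangs along the drawer with its far end at about (325,228), well clear of the front wall, and its cap over the floor short of the cabinet. I'll lower it and release.

Call:
{"name": "servo_tool", "arguments": {"deltas": [[0,0,0.9,0,0,0],[0,0,0.9,0,0,0],[0,0,0.6,0,0,0],[0,0,0.3,0,0,0],[0,0,0,0,0,0]]}}

```text
time: 9.35
position: [0.4954, 0.0725, 0.0383]
orientation: [-0.001, -0.079, 0.997, 0.0]
contact_force: [-0.3, 0.6, -0.0]
opening: 0.0105
```

Call:
{"name": "servo_tool", "arguments": {"deltas": [[0,0,0,0,0,0],[0,0,0,0,0,0],[0,0,0,0,0,0],[0,0,0,0,0,0],[0,0,0,0,0,0]], "fingers": 150}}

```text
time: 9.85
position: [0.4957, 0.0719, 0.039]
orientation: [0.0, -0.078, 0.997, -0.0]
contact_force: [-0.5, -0.4, 0.1]
opening: 0.0354
```

Call:
{"name": "servo_tool", "arguments": {"deltas": [[0,0,-0.3,0,0,0],[0,0,-0.8,0,0,0],[0,0,-0.9,0,0,0],[0,0,-0.9,0,0,0],[0,0,0,0,0,0]]}}

```text
time: 10.35
position: [0.4981, 0.0731, 0.1295]
orientation: [0.004, -0.079, 0.997, -0.0]
contact_force: [1.4, -0.3, -0.0]
opening: 0.035
```

```bash
python3 - <<'E'
from workcell import env, viewer
from h import *
f=viewer.grab_frame("wrist"); cv2.imwrite("pics/wrist5.png",f["frame"][:,:,::-1]); np.savez("pics/wrist5.npz",**f)
E
python3 plan.py
```

```text
t 10.4 pos [0.4969 0.0724 0.1277] yang 99.0 z [ 4.1e-03 -3.0e-04 -1.0e+00] F [-0.33 -0.18 -0.12] open 0.0351 q [ 0.65  0.48 -1.09  2.    0.52  0.97  1.03]
```

View pics/wrist5.png

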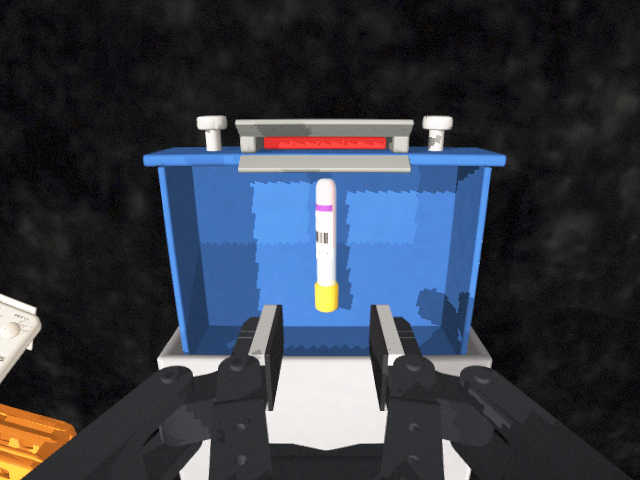

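The yellow tube lies free on the drawer floor, from (325,180) to (326,310). I'll refine the slot from its lip outline here: front edge near v=120, rear near v=171.

Run:
```python
from h import *
np.set_printoptions(suppress=True,precision=4)
for n in ("wrist5","wrist4"):
    g=load(f"pics/{n}.npz"); im=g["frame"]; h=cv2.cvtColor(im,cv2.COLOR_RGB2HSV)
    m=((h[...,1]<60)&(h[...,2]>75)); k=np.zeros(m.shape,np.uint8); y0,y1=(110,178) if n=="wrist5" else (118,186); k[y0:y1,222:425]=m[y0:y1,222:425]
    nn,l,s,c=cv2.connectedComponentsWithStats(k); pts=[]
    for i in range(1,nn):
        if s[i,4]>300: print(s[i]); v,u=np.nonzero(l==i); pts+=list(np.c_[u,v])
    pts=np.array(pts); P=onplane(g,pts,0.0545)[:,:2]; r=cv2.minAreaRect((P*1000).astype(np.float32)); print(n,"lip outline",r)
    m=cv2.inRange(h,(0,150,100),(7,255,255))|cv2.inRange(h,(173,150,100),(180,255,255)); m[:110]=0;m[180:]=0
    v,u=np.nonzero(m); P=onplane(g,np.c_[u,v],.0365)[:,:2]; print("red",cv2.minAreaRect((P*1000).astype(np.float32)))
im=cv2.imread("pics/wrist5.png"); cv2.imwrite("pics/z5.png",cv2.resize(im[110:180,220:430],(800,267),interpolation=cv2.INTER_CUBIC))
```

```text
[ 235  119  179   34 3687]
[ 238  155  173   18 2917]
wrist5 lip outline ((431.5570373535156, 61.5435791015625), (24.878341674804688, 83.4804458618164), 8.966216087341309)
red ((431.4293518066406, 61.67601013183594), (5.685040473937988, 62.92264938354492), 8.969155311584473)
[ 230  125  188   36 4068]
[ 233  163  181   19 3236]
wrist4 lip outline ((431.2660827636719, 61.527305603027344), (25.153343200683594, 83.99454498291016), 8.574090003967285)
red ((431.48358154296875, 61.61167907714844), (5.896768569946289, 63.32101821899414), 9.025864601135254)
```

View pics/z5.png

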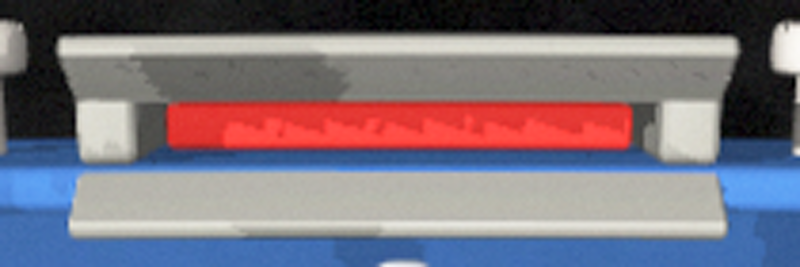

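```bash
python3 - <<'E'
from h import *
g=load("pics/wrist4.npz"); h=cv2.cvtColor(g["frame"],cv2.COLOR_RGB2HSV)
y=cv2.inRange(h,(22,120,100),(36,255,255)); v,u=np.nonzero(y); print("cap u",u.min(),u.max(),v.min(),v.max())
for vv in (250,260,385,395):
    row=h[vv]; s=np.nonzero((row[300:350,2]>140))[0]+300; print(vv,s.min(),s.max())
p=onplane(g,[[325.5,250],[326,395]],0.099)
# lateral relative to TCP axis, tool y at 99 deg
b=np.radians(99.06); ty=np.array([np.cos(b),np.sin(b)]); print(p, (p[:,:2]-[0.4957,0.0728])@ty)
t=load("pics/top0.npz"); W=cloud(t); m=np.zeros((480,640),bool); m[215:245,385:425]=1; m&=(W[...,2]>0.05)
Q=W[m]; print("timer top",cv2.minAreaRect((Q[:,:2]*1000).astype(np.float32)))
E
python3 plan.py 0.497 0.0 0.15 60 0.50 -0.15 0.165 2.8
```

```text
cap u 0 342 382 479
250 300 349
260 300 349
385 311 341
395 310 341
[[0.46178363 0.06740927 0.099     ]
 [0.52678887 0.07794633 0.099     ]] [1.72904320e-05 1.86606454e-04]
timer top ((607.0977783203125, -158.7786102294922), (65.88728332519531, 20.961565017700195), 77.25888061523438)
t 10.4 pos [0.4969 0.0724 0.1277] yang 99.0 z [ 4.1e-03 -3.0e-04 -1.0e+00] F [-0.33 -0.18 -0.12] open 0.0351 q [ 0.65  0.48 -1.09  2.    0.52  0.97  1.03]
[[0.05,-0.34,-0.11,0,0.01,0.97],[0.02,-0.34,-0.11,0,0.01,0.97],[-0.01,-0.35,-0.1,0,0,0.97],[-0.05,-0.34,-0.11,0,0.01,0.97],[-0.08,-0.34,-0.1,0,0,0.98]]
[[-0.11,-0.32,-0.11,0,0.01,0.97],[-0.14,-0.32,-0.1,0,0,0.98],[-0.24,-0.39,-0.05,0,0,0.91],[-0.27,-0.37,-0.05,0,0,0.91],[-0.3,-0.34,-0.04,0,0,0.91]]
[[-0.33,-0.31,-0.05,0,0,0.91],[-0.36,-0.28,-0.04,0,0,0.91],[-0.38,-0.24,-0.05,0,0,0.9],[-0.4,-0.21,-0.04,0,0,0.91],[-0.42,-0.17,-0.05,0,0,0.9]]
[[-0.43,-0.14,-0.04,0,0,0.91],[-0.45,-0.09,-0.05,0,0,0.9],[-0.45,-0.06,-0.04,0,0,0.91],[0,0,0,0,0,0],[0,0,0,0,0,0]]
```

```bash
python3 plan.py 0.506 -0.242 0.19 2.8
```

```text
t 10.4 pos [0.4969 0.0724 0.1277] yang 99.0 z [ 4.1e-03 -3.0e-04 -1.0e+00] F [-0.33 -0.18 -0.12] open 0.0351 q [ 0.65  0.48 -1.09  2.    0.52  0.97  1.03]
[[0.07,-0.58,-0.12,0,0,0.93],[0.02,-0.58,-0.11,0,0,0.93],[-0.03,-0.58,-0.12,0,0,0.93],[-0.09,-0.58,-0.11,0,0,0.93],[-0.14,-0.56,-0.12,0,0,0.93]]
[[-0.19,-0.55,-0.11,0,0,0.93],[-0.24,-0.53,-0.12,0,0,0.93],[-0.29,-0.5,-0.11,0,0,0.93],[-0.34,-0.48,-0.12,0,0,0.93],[-0.38,-0.44,-0.11,0,0,0.94]]
[[-0.42,-0.4,-0.12,0,0,0.93],[-0.46,-0.36,-0.11,0.01,0,0.94],[-0.49,-0.32,-0.11,0,0,0.93],[-0.51,-0.27,-0.12,0.01,0,0.94],[-0.54,-0.23,-0.11,0.01,0,0.93]]
[[-0.56,-0.17,-0.12,0,0.01,0.94],[-0.57,-0.12,-0.11,0.01,0,0.93],[-0.58,-0.07,-0.12,0,0.01,0.94],[0,0,0,0,0,0],[0,0,0,0,0,0]]
```

Call:
{"name": "servo_tool", "arguments": {"deltas": [[0.07,-0.58,-0.12,0,0,0.93],[0.02,-0.58,-0.11,0,0,0.93],[-0.03,-0.58,-0.12,0,0,0.93],[-0.09,-0.58,-0.11,0,0,0.93],[-0.14,-0.56,-0.12,0,0,0.93]], "fingers": 0}}

```text
time: 10.9
position: [0.4973, -0.0161, 0.1424]
orientation: [-0.001, 0.155, 0.988, -0.0]
contact_force: [0.5, 0.0, 0.3]
opening: 0.0852
```

Call:
{"name": "servo_tool", "arguments": {"deltas": [[-0.19,-0.55,-0.11,0,0,0.93],[-0.24,-0.53,-0.12,0,0,0.93],[-0.29,-0.5,-0.11,0,0,0.93],[-0.34,-0.48,-0.12,0,0,0.93],[-0.38,-0.44,-0.11,0,0,0.94]]}}

```text
time: 11.4
position: [0.4999, -0.1032, 0.1595]
orientation: [-0.001, 0.379, 0.925, -0.0]
contact_force: [0.1, 0.5, -0.5]
opening: 0.0853
```

Call:
{"name": "servo_tool", "arguments": {"deltas": [[-0.42,-0.4,-0.12,0,0,0.93],[-0.46,-0.36,-0.11,0,0,0.94],[-0.49,-0.32,-0.11,0,0,0.93],[-0.51,-0.27,-0.12,0,0,0.94],[-0.54,-0.23,-0.11,0,0,0.93]]}}

```text
time: 11.9
position: [0.5027, -0.1904, 0.1766]
orientation: [-0.001, 0.583, 0.813, -0.0]
contact_force: [0.2, 0.7, -0.3]
opening: 0.0853
```

Call:
{"name": "servo_tool", "arguments": {"deltas": [[-0.56,-0.17,-0.12,0,0,0.94],[-0.57,-0.12,-0.11,0,0,0.93],[-0.58,-0.07,-0.12,0,0,0.94],[0,0,0,0,0,0],[0,0,0,0,0,0]]}}

```text
time: 12.4
position: [0.5045, -0.2416, 0.1871]
orientation: [-0.001, 0.689, 0.725, -0.0]
contact_force: [0.1, -0.1, -0.3]
opening: 0.0852
```

```bash
python3 - <<'E'
from workcell import env, viewer
from h import *
f=viewer.grab_frame("wrist"); cv2.imwrite("pics/wrist6.png",f["frame"][:,:,::-1]); np.savez("pics/wrist6.npz",**f)
E
python3 plan.py
```

```text
t 12.45 pos [ 0.5047 -0.241   0.1872] yang 2.97 z [-0.0013  0.0013 -1.    ] F [0.06 0.83 0.28] open 0.0853 q [ 0.92  0.37 -0.68  1.82  0.26  1.05  0.19]
```

View pics/wrist6.png

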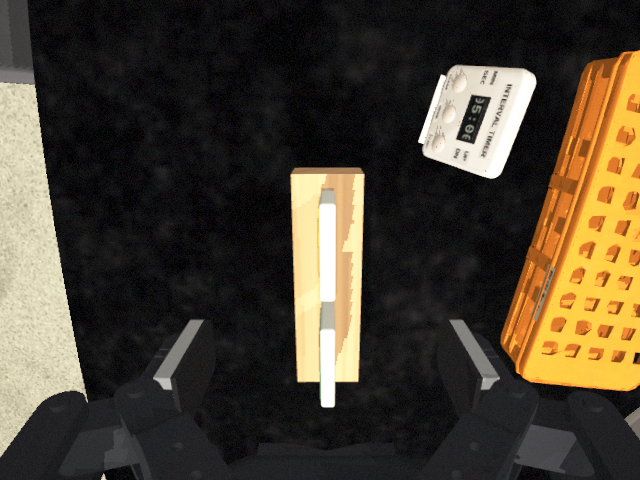

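The yellow holder's top face spans about (320–335, 203–301). The green one is below it at (320–335, 320–407).

```bash
python3 - <<'E'
from h import *
g=load("pics/wrist6.npz"); h=cv2.cvtColor(g["frame"],cv2.COLOR_RGB2HSV)
m=((h[...,1]<40)&(h[...,2]>215)).astype(np.uint8); k=np.zeros_like(m); k[185:415,310:345]=m[185:415,310:345]
n,l,s,c=cv2.connectedComponentsWithStats(k)
for i in range(1,n):
    if s[i,4]>200:
        v,u=np.nonzero(l==i); P=onplane(g,np.c_[u,v],0.078)[:,:2]; r=cv2.minAreaRect((P*1000).astype(np.float32)); print(s[i],r)
E
python3 plan.py 0.506 -0.242 0.125 3 0.506 -0.242 0.073 3
```

```text
[ 319  203   17   99 1551] ((503.7994079589844, -242.11851501464844), (9.484050750732422, 63.382808685302734), 3.2295265197753906)
[ 320  329   15   78 1117] ((507.95538330078125, -325.3534851074219), (9.456804275512695, 62.7626953125), 3.3028323650360107)
t 12.45 pos [ 0.5047 -0.241   0.1872] yang 2.97 z [-0.0013  0.0013 -1.    ] F [0.06 0.83 0.28] open 0.0853 q [ 0.92  0.37 -0.68  1.82  0.26  1.05  0.19]
[[-0.01,0.02,0.69,0,0,0],[-0.01,0.01,0.69,-0.01,-0.01,0],[-0.02,0.01,0.69,0,0,-0.01],[0,0,0.87,0,0,0],[0,0.01,0.87,0,0,0]]
```

```bash
python3 plan.py 0.504 -0.242 0.073 3.2
```

```text
t 12.45 pos [ 0.5047 -0.241   0.1872] yang 2.97 z [-0.0013  0.0013 -1.    ] F [0.06 0.83 0.28] open 0.0853 q [ 0.92  0.37 -0.68  1.82  0.26  1.05  0.19]
[[-0.01,0,0.76,0,0,-0.01],[-0.01,0,0.76,0,0,-0.01],[-0.01,-0.01,0.76,0,0,-0.01],[0,0,0.76,-0.01,-0.01,-0.01],[-0.01,-0.01,0.77,0,0,0]]
```

Call:
{"name": "servo_tool", "arguments": {"deltas": [[-0.01,0,0.76,0,0,-0.01],[-0.01,0,0.76,0,0,-0.01],[-0.01,-0.01,0.76,0,0,-0.01],[0,0,0.76,-0.01,-0.01,-0.01],[-0.01,-0.01,0.77,0,0,0]]}}

```text
time: 12.95
position: [0.5045, -0.2418, 0.0725]
orientation: [0.0, 0.687, 0.727, 0.0]
contact_force: [0.4, 0.1, -0.2]
opening: 0.0852
```

Call:
{"name": "servo_tool", "arguments": {"deltas": [[0,0,0,0,0,0],[0,0,0,0,0,0],[0,0,0,0,0,0],[0,0,0,0,0,0],[0,0,0,0,0,0]]}}

```text
time: 13.45
position: [0.5052, -0.2439, 0.0746]
orientation: [0.002, 0.688, 0.726, 0.0]
contact_force: [-0.7, -0.0, 0.3]
opening: 0.0854
```

```bash
python3 plan.py 0.504 -0.242 0.073 3.2
```

```text
t 13.45 pos [ 0.5052 -0.2439  0.0746] yang 3.05 z [ 0.0027 -0.002  -1.    ] F [-0.66 -0.01  0.32] open 0.0854 q [ 0.86  0.51 -0.62  1.91  0.39  0.84  0.09]
[[0.06,-0.04,0.05,0.03,0.02,-0.03],[0,0,0,0,0,0],[0,0,0,0,0,0],[0,0,0,0,0,0],[0,0,0,0,0,0]]
```

Call:
{"name": "servo_tool", "arguments": {"deltas": [[0.06,-0.03,0.05,0.02,0.02,-0.03],[0,0,0,0,0,0],[0,0,0,0,0,0],[0,0,0,0,0,0],[0,0,0,0,0,0]]}}

```text
time: 13.95
position: [0.5035, -0.2419, 0.0721]
orientation: [-0.001, 0.687, 0.727, -0.0]
contact_force: [0.3, -0.1, -0.2]
opening: 0.0854
```

Call:
{"name": "servo_tool", "arguments": {"deltas": [[0,0,0,0,0,0],[0,0,0,0,0,0],[0,0,0,0,0,0],[0,0,0,0,0,0],[0,0,0,0,0,0]], "fingers": 255, "newtons": 50}}

```text
time: 14.45
position: [0.5036, -0.2419, 0.0721]
orientation: [-0.001, 0.687, 0.727, -0.0]
contact_force: [1.6, -0.2, -0.1]
opening: 0.0127
```

Call:
{"name": "servo_tool", "arguments": {"deltas": [[0,0,0,0,0,0],[0,0,0,0,0,0],[0,0,0,0,0,0],[0,0,0,0,0,0],[0,0,0,0,0,0]]}}

```text
time: 14.95
position: [0.5037, -0.2419, 0.0721]
orientation: [-0.001, 0.687, 0.727, 0.0]
contact_force: [1.5, 0.0, -0.6]
opening: 0.0092
```

```bash
python3 plan.py
```

```text
t 14.95 pos [ 0.5037 -0.2419  0.0721] yang 3.21 z [-8.e-04  8.e-04 -1.e+00] F [ 1.49  0.04 -0.61] open 0.0092 q [ 0.86  0.51 -0.62  1.91  0.39  0.84  0.09]
```

```bash
python3 plan.py 0.5037 -0.2419 0.155 3.2 0.4315 0.0616 0.165 9.0
```

```text
t 14.95 pos [ 0.5037 -0.2419  0.0721] yang 3.21 z [-8.e-04  8.e-04 -1.e+00] F [ 1.49  0.04 -0.61] open 0.0092 q [ 0.86  0.51 -0.62  1.91  0.39  0.84  0.09]
[[0,0,-0.92,0,0,0],[0,0,-0.92,0,0,0],[0,0,-0.92,-0.01,-0.01,0],[0.93,-0.17,-0.03,0,0,-0.09],[0.93,-0.16,-0.03,0,0,-0.09]]
[[0.93,-0.15,-0.03,0,0,-0.09],[0.94,-0.14,-0.03,0,0,-0.09],[0.94,-0.13,-0.03,0,0,-0.09],[0.94,-0.13,-0.03,0,0,-0.09],[0.94,-0.12,-0.03,0,0,-0.09]]
[[0.94,-0.11,-0.03,0,0,-0.1],[0.94,-0.1,-0.03,0,0,-0.09],[0.94,-0.08,-0.03,0,0,-0.1],[0.94,-0.08,-0.04,0,0,-0.09],[0,0,0,0,0,0]]
```

Call:
{"name": "servo_tool", "arguments": {"deltas": [[0,0,-0.4,0,0,0],[0,0,-0.6,0,0,0],[0,0,-0.6,0,0,0],[0,0,-0.6,0,0,0],[0,0,-0.6,0,0,0]]}}

```text
time: 15.45
position: [0.5031, -0.2419, 0.1575]
orientation: [-0.001, 0.687, 0.727, -0.0]
contact_force: [-0.2, -0.2, -0.2]
opening: 0.0092
```

Call:
{"name": "servo_tool", "arguments": {"deltas": [[0.93,-0.17,-0.03,0,0,-0.09],[0.93,-0.16,-0.03,0,0,-0.09],[0.93,-0.15,-0.03,0,0,-0.09],[0.94,-0.14,-0.03,0,0,-0.09],[0.94,-0.13,-0.03,0,0,-0.09]]}}

```text
time: 15.95
position: [0.47, -0.1029, 0.1615]
orientation: [-0.001, 0.67, 0.742, -0.001]
contact_force: [-0.1, 0.6, -0.1]
opening: 0.0088
```

Call:
{"name": "servo_tool", "arguments": {"deltas": [[0.94,-0.13,-0.03,0,0,-0.09],[0.94,-0.12,-0.03,0,0,-0.09],[0.94,-0.11,-0.03,0,0,-0.1],[0.94,-0.1,-0.03,0,0,-0.09],[0.6,-0.06,-0.03,0,0,-0.1]]}}

```text
time: 16.45
position: [0.439, 0.026, 0.1661]
orientation: [-0.0, 0.652, 0.758, -0.0]
contact_force: [0.8, -0.0, -0.2]
opening: 0.0092
```

Call:
{"name": "servo_tool", "arguments": {"deltas": [[0,0,0,0,0,0],[0,0,0,0,0,0],[0,0,0,0,0,0],[0,0,0,0,0,0],[0,0,0,0,0,0]]}}

```text
time: 16.95
position: [0.4401, 0.0233, 0.1653]
orientation: [-0.001, 0.654, 0.757, -0.0]
contact_force: [0.4, 0.1, -0.4]
opening: 0.009
```

```bash
python3 - <<'E'
from workcell import env, viewer
from h import *
for n in("wrist","top"):
    f=viewer.grab_frame(n); cv2.imwrite(f"pics/{n}7.png",f["frame"][:,:,::-1]); np.savez(f"pics/{n}7.npz",**f)
E
python3 plan.py 0.4315 0.0616 0.165 9.0
```

```text
t 17.05 pos [0.44   0.0236 0.1653] yang 8.43 z [-1.3e-03  9.0e-04 -1.0e+00] F [-0.65  0.13 -0.05] open 0.0094 q [ 0.64  0.19 -0.87  2.1   0.18  0.93 -0.18]
[[0.65,-0.05,0.01,-0.01,-0.01,-0.05],[0.64,-0.04,0,0,0,-0.05],[0,0,0,0,0,0],[0,0,0,0,0,0],[0,0,0,0,0,0]]
```

View pics/wrist7.png

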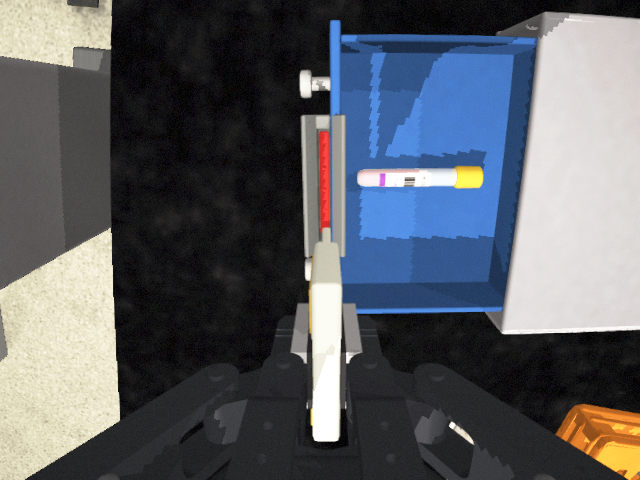

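View pics/top7.png

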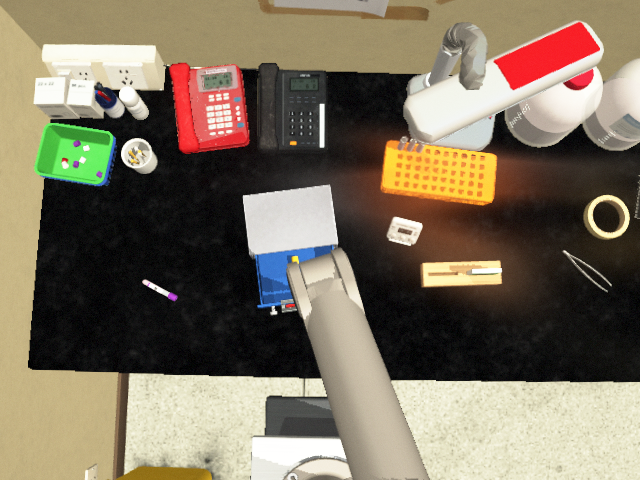

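The holder is gripped upright with its card side to the left, towards the robot. The slot is ahead of it, with lip edges at u≈302 and 345, and the tube still lies in the drawer at (358–483,178). Now I'll measure the slot's lateral offset from the jaw plane.

```bash
python3 - <<'E'
from h import *
from workcell import env
g=load("pics/wrist7.npz"); im=g["frame"]; h=cv2.cvtColor(im,cv2.COLOR_RGB2HSV)
b=np.radians(8.43); ty=np.array([np.cos(b),np.sin(b)]); tx=np.array([-ty[1],ty[0]]); T=np.array([0.440,0.0236])
np.set_printoptions(suppress=True,precision=1)
for v in (130,150,170,190,210,225):
    row=h[v,290:360].astype(int); gr=(row[:,1]<70)&(row[:,2]>80); rd=((row[:,0]<7)|(row[:,0]>173))&(row[:,1]>150)
    s=np.nonzero(gr)[0]+290; r=np.nonzero(rd)[0]+290
    P=onplane(g,[[s.min()-.5,v],[s.max()+.5,v]],.0545)[:,:2]; Q=onplane(g,[[r.min()-.5,v],[r.max()+.5,v]],.0365)[:,:2]
    print(v,s.min(),s.max(),r.min(),r.max(),"lip lat mm",((P-T)@ty*1000),"mid",((P-T)@ty*1000).mean(),"red",((Q-T)@ty*1000),((Q-T)@ty*1000).mean(), "long",((P-T)@tx*1000))
s=(slice(100,245),slice(295,350))
m=((h[...,1]<70)&(h[...,2]>80)).astype(np.uint8); k=np.zeros_like(m);k[100:240,298:350]=m[100:240,298:350]; v,u=np.nonzero(k)
P=onplane(g,np.c_[u,v],.0545)[:,:2]; print("far end long mm",((P-T)@tx).max()*1000,"world max")
rd=cv2.inRange(h,(0,150,80),(7,255,255))|cv2.inRange(h,(173,150,80),(180,255,255)); rd[:100]=0;rd[240:]=0;rd[:,:300]=0;rd[:,345:]=0
v,u=np.nonzero(rd); d=onplane(g,np.c_[u,v],.0365)[:,:2]; e=np.linalg.eigh(np.cov(d.T))[1][:,1]; print("red far long",((d-T)@tx).max()*1000,"yaw",np.degrees(np.arctan2(-e[0]*np.sign(e[1]),abs(e[1]))))
E
python3 -c "
import cv2;im=cv2.imread('pics/wrist7.png');cv2.imwrite('pics/z7.png',cv2.resize(im[100:460,250:400],(250,600)))"
```

```text
Traceback (most recent call last):
ValueError: zero-size array to reduction operation minimum which has no identity
```

View pics/z7.png

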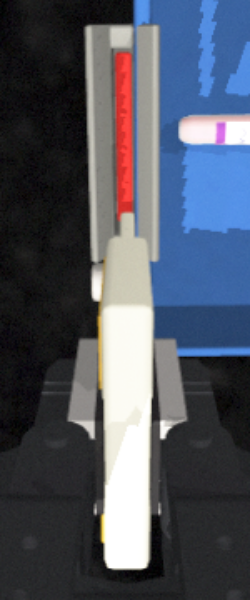

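Run:
```python
from h import *
g=load("pics/wrist7.npz"); im=g["frame"]; h=cv2.cvtColor(im,cv2.COLOR_RGB2HSV)
b=np.radians(8.43); ty=np.array([np.cos(b),np.sin(b)]); tx=np.array([-ty[1],ty[0]]); T=np.array([0.440,0.0236])
np.set_printoptions(suppress=True,precision=1)
L=lambda P:((P[:,:2]-T)@ty*1000); X=lambda P:((P[:,:2]-T)@tx*1000)
for v in (140,160,180,200,215):
    row=h[v,290:360].astype(int); gr=(row[:,1]<70)&(row[:,2]>80); rd=(row[:,1]>150)&((row[:,0]<10)|(row[:,0]>165))
    s=np.nonzero(gr)[0]+290; r=np.nonzero(rd)[0]+290
    P=onplane(g,[[s.min()-.5,v],[s.max()+.5,v]],.0545)
    print(v,s.min(),s.max(),"lip",L(P),L(P).mean(),"long",X(P), end=" ")
    if len(r): Q=onplane(g,[[r.min()-.5,v],[r.max()+.5,v]],.0365); print("red",L(Q),L(Q).mean())
    else: print()
print("lip far end",X(onplane(g,[[323,115]],.0545)),"red far/near",X(onplane(g,[[324,131],[324,227]],.0365)))
# held label top edges: z of frame top = TCP-0.066+0.072
zt=0.1653+0.0059
print("label top",L(onplane(g,[[312,430],[340,430],[313,300],[341,300]],zt)),X(onplane(g,[[326,440]],zt)))
print("label blade tip far", X(onplane(g,[[326,244]],zt)))
```

```text
140 301 345 lip [-15.7   9.6] -3.0940170518192014 long [66.9 66.8] red [-6.   0.1] -2.9420970940300872
160 302 345 lip [-15.4   9.7] -2.846134578588968 long [55.7 55.7] red [-5.4  0.1] -2.670658329698948
180 302 359 lip [-15.6  17.9] 1.1684849848223777 long [44.3 44.2] red [-5.5  0.1] -2.7036861256423865
200 303 345 lip [-15.2  10. ] -2.6236947144214415 long [32.5 32.5] red [-5.6  0.1] -2.7381759591486845
215 303 345 lip [-15.4  10.1] -2.648652602416816 long [23.4 23.4] red [-5.   0.1] -2.4447850553613746
lip far end [80.4] red far/near [71.  10.9]
label top [-6.4  3.6 -5.4  3.3] [-31.2]
label blade tip far [44.1]
```

Run:
```python
from h import *
g=load("pics/wrist7.npz"); im=g["frame"]; h=cv2.cvtColor(im,cv2.COLOR_RGB2HSV)
b=np.radians(8.43); ty=np.array([np.cos(b),np.sin(b)]); tx=np.array([-ty[1],ty[0]]); T=np.array([0.440,0.0236])
np.set_printoptions(suppress=True,precision=1)
L=lambda P:((P[:,:2]-T)@ty*1000); X=lambda P:((P[:,:2]-T)@tx*1000)
for c in (320,326,332): print(c,im[236:300:3,c].sum(1)//3)
for v in (260,300,330,360,400,430): 
    r=im[v,300:350].astype(int); print(v,"".join("#" if (p.min()>140 and p.max()-p.min()<45) else "." for p in r))
print(X(onplane(g,[[326,283],[326,441]],.1712)))
# blade/frame bottom far corner
print("frame bottom far",X(onplane(g,[[326,244]],.1712-.044)))
# red extremes at several columns
rd=((h[...,1]>150)&((h[...,0]<10)|(h[...,0]>165)))
for c in (322,324,326): s=np.nonzero(rd[100:260,c])[0]+100; print(c,s.min(),s.max(),X(onplane(g,[[c,s.min()-.5],[c,s.max()+.5]],.0365)))
```

```text
320 [ 83  91 180 192 192 191 192 192 194 194 195 195 196 195 195 194 239 249
 249 249 249 249]
326 [193 195 195 191 193 196 195 194 194 197 194 194 195 197 197 195 239 249
 249 249 249 249]
332 [139 139 170 194 194 195 194 196 195 197 195 196 197 195 198 198 239 249
 250 249 249 250]
260 ..............##########################..........
300 ...........###############################........
330 ............#############################.......#.
360 ....###......###########################......####
400 .............###########################..........
430 .............###########################..........
[ 31.4 -31.7]
frame bottom far [29.4]
322 132 227 [70.7 10.5]
324 132 226 [70.7 11.2]
326 132 226 [70.7 11.2]
```

Relative to the jaw plane, the slot's middle is about 39.5 mm ahead (+tool x) and 2 mm to −tool y, with 0.5° of yaw. I'll move over it and go partly down.

Call:
{"name": "servo_tool", "arguments": {"deltas": [[0.66,-0.035,0,0,0,-0.05],[0.66,-0.035,0,0,0,-0.05],[0,0,0.5,0,0,0],[0,0,0.5,0,0,0],[0,0,0.2,0,0,0]]}}

```text
time: 17.55
position: [0.431, 0.0628, 0.1283]
orientation: [-0.001, 0.649, 0.761, -0.001]
contact_force: [-0.0, -0.5, -0.5]
opening: 0.0094
```

Call:
{"name": "servo_tool", "arguments": {"deltas": [[0,0,0,0,0,0],[0,0,0,0,0,0],[0,0,0,0,0,0],[0,0,0,0,0,0],[0,0,0,0,0,0]]}}

```text
time: 18.05
position: [0.4322, 0.0629, 0.1298]
orientation: [-0.0, 0.649, 0.761, 0.0]
contact_force: [-0.1, -0.9, -0.3]
opening: 0.0093
```

```bash
python3 - <<'E'
from workcell import env, viewer
from h import *
for n in("wrist",):
    f=viewer.grab_frame(n); cv2.imwrite(f"pics/{n}8.png",f["frame"][:,:,::-1]); np.savez(f"pics/{n}8.npz",**f)
E
python3 plan.py
```

```text
t 18.1 pos [0.4321 0.063  0.1297] yang 9.05 z [-4.e-04  7.e-04 -1.e+00] F [-0.04 -0.15 -0.78] open 0.0089 q [ 0.54  0.25 -0.87  2.14  0.26  0.85 -0.33]
```

View pics/wrist8.png

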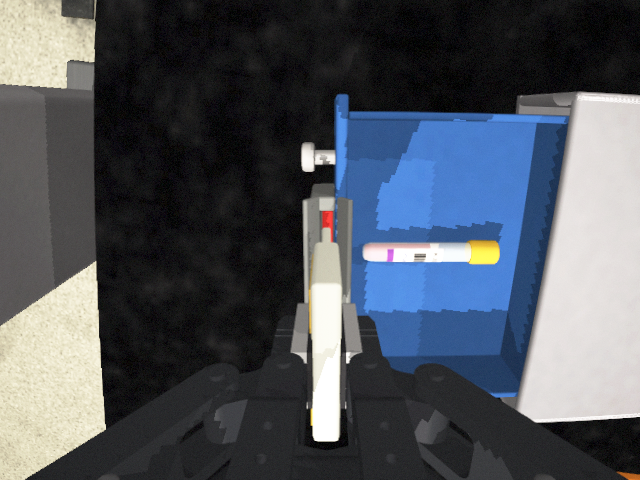

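Run:
```python
from h import *
g=load("pics/wrist8.npz"); im=g["frame"]; h=cv2.cvtColor(im,cv2.COLOR_RGB2HSV)
b=np.radians(9.05); ty=np.array([np.cos(b),np.sin(b)]); tx=np.array([-ty[1],ty[0]]); T=np.array([0.4321,0.063])
np.set_printoptions(suppress=True,precision=1)
L=lambda P:((P[:,:2]-T)@ty*1000); X=lambda P:((P[:,:2]-T)@tx*1000)
for v in (190,200,210,220,230,235,240,250,260,280):
    print(v," ".join("%d"%(p.sum()//3) for p in im[v,300:356]))
cv2.imwrite("pics/z8.png",cv2.resize(im[170:300,280:380,::-1],(462,600),interpolation=cv2.INTER_CUBIC))
print(L(onplane(g,[[304,210],[352,210],[328,210]],.0545)),L(onplane(g,[[322,236],[331,236]],.065)))
```

```text
190 16 14 8 11 4 13 13 16 11 14 12 36 71 85 85 83 81 84 83 80 83 84 82 86 83 84 85 86 83 84 86 83 82 75 65 64 82 97 109 110 112 108 114 110 110 109 93 100 107 107 109 105 110 109 106 105
200 20 19 48 112 139 140 137 127 123 121 123 129 131 131 129 128 127 127 127 172 201 202 199 197 202 199 201 198 201 199 199 200 196 180 141 101 85 98 100 97 99 100 99 100 100 103 106 105 115 127 130 135 124 106 105 108
210 11 4 70 143 181 188 182 155 132 133 133 133 131 131 130 129 128 126 127 135 155 171 173 172 172 171 173 172 174 170 168 161 157 133 92 99 108 98 101 100 99 103 101 102 103 102 100 107 124 137 132 130 114 104 105 106
220 10 4 46 133 181 188 185 159 129 131 132 132 129 129 132 129 126 128 128 110 90 97 104 96 102 103 121 130 130 130 128 124 113 100 91 101 136 126 98 100 99 100 103 99 100 100 101 107 127 136 136 126 114 107 108 108
230 16 8 29 128 179 189 190 162 136 134 131 133 128 123 124 126 129 129 128 111 96 122 159 179 189 191 193 196 198 200 182 128 107 93 88 108 125 110 100 100 102 101 100 102 101 102 103 112 128 135 130 120 111 106 107 108
235 10 11 21 124 173 185 182 143 11
[... 394 characters left out ...]
7 104
250 11 19 12 113 167 177 179 152 119 116 130 131 131 136 155 172 179 183 192 193 193 194 192 195 193 193 196 193 196 194 192 196 193 194 195 196 196 196 168 120 97 102 103 101 101 102 102 120 132 132 129 109 92 92 92 94
260 9 21 21 81 145 176 179 155 120 104 108 115 127 152 170 178 184 190 195 195 194 194 194 195 194 193 195 198 197 199 196 194 196 197 196 196 195 195 190 160 112 103 104 103 102 104 106 123 138 136 129 114 99 95 93 90
280 21 24 20 49 132 176 183 169 134 109 120 148 168 176 181 187 195 195 195 193 195 195 197 195 199 196 199 199 196 199 201 199 200 198 199 198 199 201 199 201 192 151 104 102 102 102 114 127 136 132 117 107 109 109 108 109
[-12.3  11.7  -0.3] [-3.2  1.1]
```

View pics/z8.png

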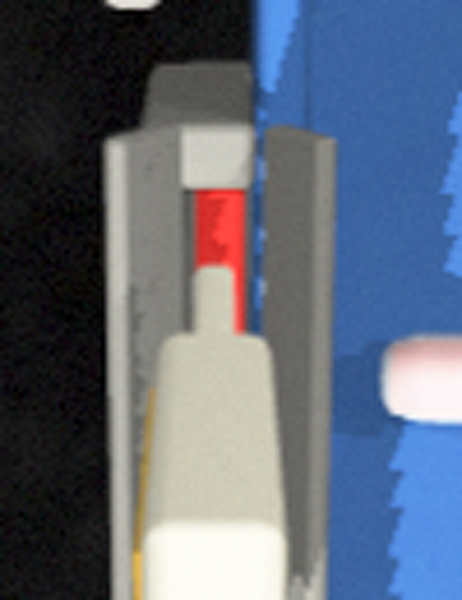

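The blade, at u≈322–331, sits in the middle of the slot, about 0.6 mm to the front side. I'll nudge it and lower into the flare.

Call:
{"name": "servo_tool", "arguments": {"deltas": [[0,0.02,0.2,0,0,0],[0,0,0.2,0,0,0],[0,0,0.2,0,0,0],[0,0,0.2,0,0,0],[0,0,0,0,0,0]]}}

```text
time: 18.6
position: [0.4316, 0.0631, 0.1044]
orientation: [-0.002, 0.649, 0.761, -0.001]
contact_force: [-0.5, -0.2, 0.2]
opening: 0.0091
```

Call:
{"name": "servo_tool", "arguments": {"deltas": [[0,0,0.08,0,0,0],[0,0,0.08,0,0,0],[0,0,0.08,0,0,0],[0,0,0,0,0,0],[0,0,0,0,0,0]], "newtons": 70}}

```text
time: 19.1
position: [0.4327, 0.0633, 0.0986]
orientation: [-0.0, 0.649, 0.761, 0.0]
contact_force: [-1.1, 1.3, 5.0]
opening: 0.0088
```

```bash
python3 plan.py
```

```text
t 19.1 pos [0.4327 0.0633 0.0986] yang 9.06 z [-6.e-04  8.e-04 -1.e+00] F [-1.09  1.28  5.04] open 0.0088 q [ 0.5   0.31 -0.84  2.17  0.33  0.79 -0.4 ]
```

At 5 N the bar is about 2–3 mm down and the side forces are small. I'll press on.

Call:
{"name": "servo_tool", "arguments": {"deltas": [[0,0,0.06,0,0,0],[0,0,0.06,0,0,0],[0,0,0.06,0,0,0],[0,0,0,0,0,0],[0,0,0,0,0,0]]}}

```text
time: 19.6
position: [0.4329, 0.0634, 0.094]
orientation: [-0.0, 0.649, 0.761, -0.0]
contact_force: [-2.7, -0.2, 13.5]
opening: 0.0091
```

Call:
{"name": "servo_tool", "arguments": {"deltas": [[0,0,0.03,0,0,0],[0,0,0.03,0,0,0],[0,0,0,0,0,0],[0,0,0,0,0,0],[0,0,0,0,0,0]]}}

```text
time: 20.1
position: [0.4344, 0.0637, 0.0938]
orientation: [0.001, 0.649, 0.761, 0.0]
contact_force: [-4.9, -1.9, 27.0]
opening: 0.009
```

```bash
python3 plan.py
```

```text
t 20.1 pos [0.4344 0.0637 0.0938] yang 9.04 z [ 2.e-03 -7.e-04 -1.e+00] F [-4.94 -1.89 27.01] open 0.009 q [ 0.49  0.32 -0.83  2.17  0.34  0.78 -0.41]
```

It's at the stop: z didn't change while the force doubled to 27 N. I'll ease off about 0.8 mm so the press is gentler, then check by picture.

Call:
{"name": "servo_tool", "arguments": {"deltas": [[0,0,-0.025,0,0,0],[0,0,0,0,0,0],[0,0,0,0,0,0],[0,0,0,0,0,0],[0,0,0,0,0,0]]}}

```text
time: 20.6
position: [0.4342, 0.0636, 0.0939]
orientation: [0.001, 0.649, 0.761, 0.001]
contact_force: [-3.3, -0.5, 19.7]
opening: 0.0085
```

```bash
python3 - <<'E'
from workcell import env, viewer
from h import *
for n in("wrist","scene"):
    f=viewer.grab_frame(n); cv2.imwrite(f"pics/{n}9.png",f["frame"][:,:,::-1]); np.savez(f"pics/{n}9.npz",**f)
g=load("pics/wrist9.npz"); im=g["frame"]
cv2.imwrite("pics/z9.png",cv2.resize(im[230:460,270:390,::-1],(313,600),interpolation=cv2.INTER_CUBIC))
h=cv2.cvtColor(im,cv2.COLOR_RGB2HSV); W=cloud(g)
E
python3 plan.py
```

```text
t 20.7 pos [0.4342 0.0636 0.0939] yang 9.05 z [ 0.0021 -0.     -1.    ] F [-3.46  0.49 19.16] open 0.009 q [ 0.49  0.32 -0.83  2.17  0.34  0.78 -0.41]
```

View pics/wrist9.png

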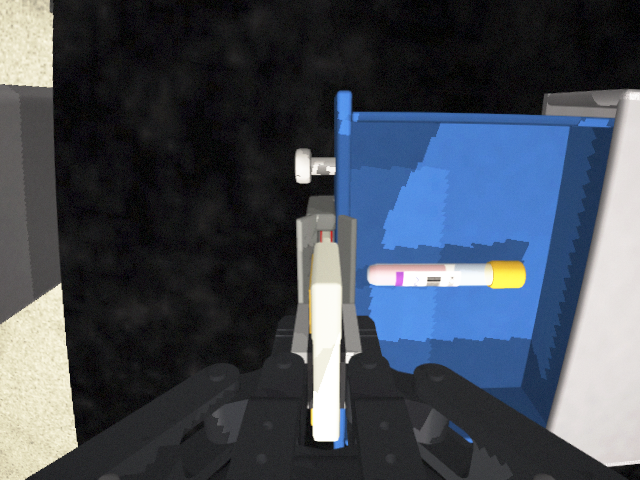

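View pics/z9.png

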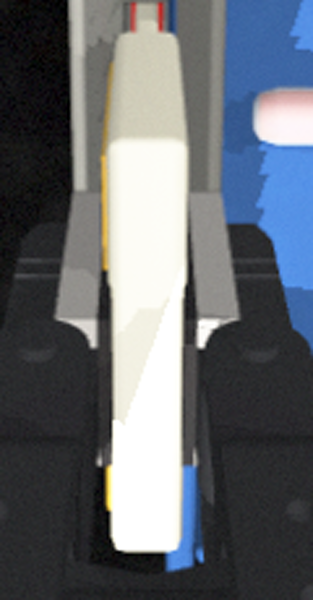

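View pics/scene9.png

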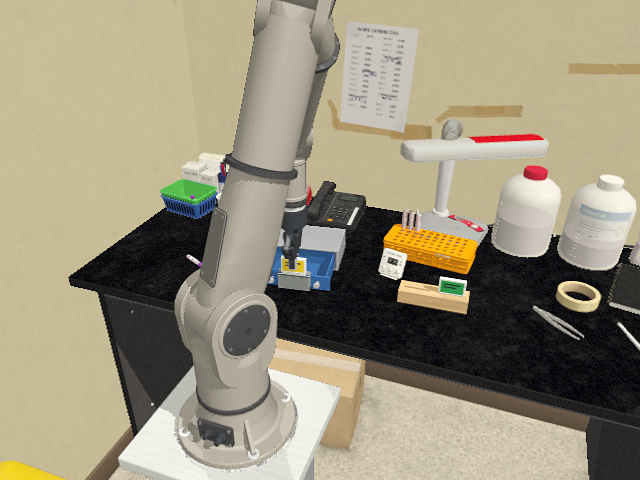

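```bash
python3 - <<'E'
from h import *
for n in ("wrist7","wrist8","wrist9"):
    im=load(f"pics/{n}.npz")["frame"]; s=np.nonzero(im[270:460,326].mean(1)>220)[0]+270; print(n,"top face rows",s.min(),s.max())
g=load("pics/wrist9.npz"); W=cloud(g); h=cv2.cvtColor(g["frame"],cv2.COLOR_RGB2HSV)
m=(W[...,2]>0.095)&(W[...,2]<0.106)&(h[...,1]<40)&(h[...,2]>215); m[:, :305]=0;m[:,345:]=0
print("label top z",np.median(W[m][:,2]),m.sum())
print("slot lip mid", onplane(g,[[326.5,235]],.0545))
y=cv2.inRange(h,(22,120,100),(36,255,255)); y[:,:450]=0; v,u=np.nonzero(y); print("cap",onplane(g,[[u.mean(),v.mean()]],.0165))
E
python3 plan.py
```

```text
wrist7 top face rows 283 440
wrist8 top face rows 283 440
wrist9 top face rows 283 440
label top z 0.09944048512319753 4254
slot lip mid [[0.42797187 0.09625488 0.0545    ]]
cap [[0.53087392 0.07757861 0.0165    ]]
t 20.7 pos [0.4342 0.0636 0.0939] yang 9.05 z [ 0.0021 -0.     -1.    ] F [-3.46  0.49 19.16] open 0.009 q [ 0.49  0.32 -0.83  2.17  0.34  0.78 -0.41]
```

The holder hasn't slipped in the grip: its top face is on the same rows (283–440) in all three pictures. Its top is at z ≈ 0.0994, against about 0.1005 expected when fully down, and the force is steady at 19 N. I'm handing in.

Run:
```python
from workcell import env
print(env.close_job()); o=env.get_obs(); print(o["time"],o["position"],o["contact_force"],o["opening"])
```

```text
the job is handed in; nothing more can be done
None
the job is handed in; nothing more can be done
```

I laid the yellow-capped tube in the open drawer and let it go. I then drew the yellow holder from the stand and pressed it into the label slot, card towards the robot. The job was handed in at about 20.7 s of the 61 s, with the holder still gripped and pressed; it reports no verdict.

**What the last checks showed:**
- **Bar:** the height stopped changing at TCP z ≈ 0.094 while the force rose from 13.5 to 27 N, so the bar is at its stop. I then eased off to a steady 19 N.
- **Holder:** its top was at z ≈ 0.099 m, about 1 mm below the 0.1005 m I expected. It had not slipped in the grip (9 mm opening), and the tool was within about 0.2° of vertical.
- **Tube:** it lies on the drawer floor.
- **Drawer:** it is still well open by eye; I did not measure the opening again after pressing.
- **Bystanders:** the green label, timer and purple-capped tube looked unmoved in the pictures, but I did not measure them again.

**Disagreement and drift:**
- The top and wrist cameras differed by about 2 mm on the slot's position. I used the wrist camera, and the blade went in without jamming.
- While pressing at the stop, the tool crept about 1.5 mm in +x with a 3–5 N side force.

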